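# Load and pin modules on the indexing test table

## Task

Load every module that is here onto the indexing table, in the order blue, red, yellow (a colour may be missing): turn the table until that colour's nest clicks in at the yellow loading mark, lay the module flat in its nest with the bare end outward so that the holes line up, and lock it there with a ball-lock pin - hold its thumb button in, push the pin through both holes until its collar is down on the module, then let go so that the balls lock. When all are pinned, turn the table on until the plain arm has clicked in at the mark, and leave the reel and the bottle alone.

Things in the scene. Friction and masses are not known exactly. Their poses are not given: they have to be found in the camera images.
- turret (a joint): angle in rad of the indexing table, a 4-armed aluminium spider on a vertical axis; counter-clockwise from above is positive; no stops either way (the reading goes on past 2 pi). Sprung detents every quarter turn pull it in from up to 0.7 rad. At the loading mark stands: plain arm at 0, blue nest at 1.571, red at 3.142, yellow at 4.712, plain arm again at 6.283
- axis (a point): point on the table's axis at the level of its top face, 60 mm above the bench. Fixed; its x axis points away from the loading mark. The arms are 80 mm wide and 12 mm thick, with free space below, and reach 195 mm from the axis
- mark (a point): the loading mark: fixed point level with the table's top face, 148 mm from the axis, above the yellow tongue (8 mm thick) that lies on the bench under the rim on the robot's side. A nest is at the mark when its hole is here
- blue_nest (a point): centre of the mouth of the 18 mm hole in the top face of the arm with blue guides, 148 mm from the axis; turns with the table; its arm points along its +y axis. Guides 12 mm high lean outward round the module's place: a module laid within 7 mm slides in, has 2 mm of play, and lies on the face lengthwise along the arm, box inward, its hole above this one
- red_nest (a point): centre of the mouth of the 18 mm hole in the top face of the arm with red guides, 148 mm from the axis; turns with the table; its arm points along its +x axis. Guides 12 mm high lean outward round the module's place: a module laid within 7 mm slides in, has 2 mm of play, and lies on the face lengthwise along the arm, box inward, its hole above this one
- yellow_nest (a point): centre of the mouth of the 18 mm hole in the top face of the arm with yellow guides, 148 mm from the axis; turns with the table; its arm points along its -y axis. Guides 12 mm high lean outward round the module's place: a module laid within 7 mm slides in, has 2 mm of play, and lies on the face lengthwise along the arm, box inward, its hole above this one
- blank_arm (a point): point on the top face of the plain arm (black pad, no nest), 148 mm from the axis
- post0 (a point): one of 4 upright round hand posts on the table, black sleeve 20 mm thick, 135 mm from the axis, each half-way between two arms (this one between blue and red; others quarter turns on). This point is 60 mm above the table's face, the post's top 90 mm. Grip or push a post round the axis to turn the table, 3 to 6 N; a grip from above may keep its yaw
- blue_module (a point): centre of the blue module's black box (56 along x, 40 along y, 40 mm high, blue top), 30 mm above its underside. The box stands on an aluminium plate 104 x 50 x 10 mm whose bare end lies towards this point's +x. About 260 g. May be absent (then None throughout)
- blue_hole (a point): centre of the 24 mm hole in the bare end of the blue module's plate, at the plate's top face (10 mm above its underside), 52 mm along x from the box's centre, 20 mm from the plate's end. The box's end wall is 24 mm from it and 40 mm high above the plate
- red_module (a point): centre of the red module's black box (56 along x, 40 along y, 40 mm high, red top), 30 mm above its underside. The box stands on an aluminium plate 104 x 50 x 10 mm whose bare end lies towards this point's +x. About 260 g. May be absent (then None throughout)
- red_hole (a point): centre of the 24 mm hole in the bare end of the red module's plate, at the plate's top face (10 mm above its underside), 52 mm along x from the box's centre, 20 mm from the plate's end. The box's end wall is 24 mm from it and 40 mm high above the plate
- yellow_module (a point): centre of the yellow module's black box (56 along x, 40 along y, 40 mm high, yellow top), 30 mm above its underside. The box stands on an aluminium plate 104 x 50 x 10 mm whose bare end lies towards this point's +x. About 260 g. May be absent (then None throughout)
- yellow_hole (a point): centre of the 24 mm hole in the bare end of the yellow module's plate, at the plate's top face (10 mm above its underside), 52 mm along x from the box's centre, 20 mm from the plate's end. The box's end wall is 24 mm from it and 40 mm high above the plate
- pin0_grip (a point): centre of the grey handle of a ball-lock pin. Handle 30 mm along x, 24 along y, 44 high, z up the pin. An orange thumb button, 16 wide, 28 high, stands 5 mm out of the +x side only; squeezing the handle along x (across button and opposite side) presses it flush. 170 g
- pin0_button (a joint): thumb button of this pin, m: 0 let go (balls out), 0.005 flush with the handle (balls fully in). Spring 3 to 6 N. Let go with the collar down, the balls spring out under the arm
- pin1_grip (a point): centre of the grey handle of a ball-lock pin. Same as pin0. Below the handle: a collar 34 mm wide, 6 thick, its underside 28 mm below this point; then a 14 mm shank with tapered tip, 47 mm long from collar to tip. Any yaw in the hole will do, but leave the fingers room beside the module's box
- pin1_button (a joint): thumb button of this pin, m: 0 let go (balls out), 0.005 flush with the handle (balls fully in). Spring 3 to 6 N. Let go with the collar down, the balls spring out under the arm
- pin2_grip (a point): centre of the grey handle of a ball-lock pin. Same as pin0. Pins stand in the rack in 30 mm square holes 66 mm apart, collars on its top. Two balls, 26 to 33 mm below the collar, stand 5 mm out of the shank along +x and -x and stop it at the table's 18 mm hole unless the button is held in
- pin2_button (a joint): thumb button of this pin, m: 0 let go (balls out), 0.005 flush with the handle (balls fully in). Spring 3 to 6 N. Let go with the collar down, the balls spring out under the arm
- rack: white plastic pin rack, fixed, 60 x 190 x 52 mm, origin centre of the underside, pins in a row along y
- reel: bystander: black and green reel, 110 mm wide, 44 mm high, origin at its underside
- bottle: bystander: black bottle with blue cap, 56 mm wide, 130 mm high, origin at its underside
Mind the look-alikes: they are no part of the job. What is shaped like the part that bears red_module but brown or pink is not meant.

How it is judged:
By the outcome, as a careful person would: the job done as asked, in the order asked, and still so for the second after the job is handed in, with the robot touching nothing.
Of blue_body, red_body, yellow_body only 2 to 3 are there at a start; the rules pass over those that are not, and their reading is None.
At some moment in a run one of blue_body, red_body, yellow_body may be knocked a few centimetres aside while the robot is not near it.
It also fails if it takes over 210 s, if anything falls off the work surface, if the arm or the gripper's body presses on something with over 40 N, if the wrist force passes 120 N, or if a joint passes its speed limit or range.

## Robot

A 6-joint arm with a two-finger parallel gripper is mounted at the origin on the work surface. World frame = base frame: x ahead of the robot, y to its left, z up, the work surface at z = 0. Lengths are in m, angles in rad, forces in N, time in s.
With the tool pointing down it reaches from about 0.15 to 0.775 m from the base axis. Payload 6.1 kg.
Tool frame: the origin (TCP) lies on the centre line of the jaws, within the pads' length; the fingertips stand 22 mm ahead of it and the grasp point (between the pads) lies 3 mm ahead of it (arm.nose_length is the x of the fingertips in the tool frame, in m); x points along the fingers, z is the direction in which the jaws open and shut, and the axes are right-handed (so a half turn about x gives the same grasp; the last joint's range is limited). The gripper opens to 85 mm and grips with 20 to 120 N. Pads are 22 mm wide; open, the fingers measure 114 mm over their backs; the gripper's body (76 mm by 85 mm) begins 54 mm behind the grasp point. The pads swing forward as they close: fully open they stand 13 mm farther back than shut.
Start: joints at [-1.103, 0.126, -0.04, 1.405, 0, 1.571], TCP at [0.237, -0.469, 0.253] pointing down, gripper open.
Joint ranges: [-2.72, 2.72], [-0.95, 1.95], [-1.27, 1.35], [-1.78, 2.02], [-1.46, 1.47], [-3.14, 3.14]. Speed limits (rad/s): [2.39, 2.39, 3.01, 3.14, 3.14, 3.14].

## Interface

Orientations are given as a rotation vector (axis times angle).
In Python, from station import arm, optics gives the robot as it stands.
- The arm moves only by the tool apply_moves, never from a script. Its argument "rows" is a list that holds one entry, the list of rows, each a list of 5 numbers: the closure, from 0 (fully open) to 1 (shut), then the shift along the world's x, y, z in cm, then the turn about the world's z in rad. A call has 1 to 5 rows; each row shifts and turns the commanded pose from where the row before left it; what a row does not reach is not made up. A row lasts 1/10 s, in which the tool goes at most 50 mm and 8.59 degrees, less where a joint would pass 70% of its speed; a pose out of reach is approached as far as the arm can. A call is refused whole if a number of a shift passes 5 or a number of a turn 0.15, either way. A call with a gripper value outside its range is refused whole. The fingers move at their own pace and stop on an object; "force" is the grip in N (left out, the last holds). Time passes only in rows, so rows that do not move let the fingers close. It gives the time, the measured TCP pose, the force and the opening at its end, in the units of the state.
- arm.read_state(): the state, without advancing time (a new reading comes with each control period).
- optics.camera(name): name is "scene" or "top" or "wrist"; returns a dict with "img" (384x512x3 uint8, red, green, blue), "K" (3x3 intrinsics, pixels), "pose" (4x4, takes a point from camera to world coordinates); the wrist camera has in their place "T_tool_cam" (4x4, takes a point from camera to tool coordinates, whose origin is the TCP and whose axes are the tool frame's). Camera axes: x right, y up, looking along -z (the intrinsics and any distortion apply to the point x, -y, -z); pixel columns grow to the right and rows downward; lengths in m; the calibration is good to about 2 mm. The wrist camera is an equidistant fisheye: a pixel r from the principal point sees the ray r / f radians off the axis. A picture is of the moment at which its call begins: read the wrist's pose just before it. There is no depth.
- arm.close_job(): hands the job in, once; it reports no verdict.
Trained networks look in the newest picture that a camera, given by its name, has taken for a name from the list of things; names that differ only in an ending like _2 or _b are one class to them, and where a whole thing is asked for, a point or a joint stands for the part that bears it (a point fixed in the world has none). Each returns a list of dicts, best first, with "confidence" (0 to 1); they miss things now and then, are a little off and sometimes report something else, mostly with a low value. They report only what shows in the picture. A call takes as long as a camera call. They do not tell look-alikes from the thing itself.
- optics.find_in(camera, name): "bbox" ([left, top, width, height] in pixels, round what is visible of it).
- optics.outline_of(camera, name): "mask" (384x512 bool, what is visible of it) and "bbox" ([left, top, width, height] in pixels, round what is visible of it).
- optics.mark_of(camera, name): "centre" ([column, row] in pixels: a listed point, or the origin of a listed thing).
The state is a dict: "time_s": time; "joint_positions": joint angles; "joint_vel": joint speeds; "joint_efforts": joint torques, N m; "ee_pos": TCP position; "ee_rot": TCP orientation; "wrist_force": force on the tool from outside, world axes, zero at the start; "moment": the same for the moment, N m; "opening": opening from 0.0 (shut) to 1.0 (fully open).
Only numpy, scipy, OpenCV 4.12 (cv2) and the standard library are available. Lean on these libraries where they do the work, as an engineer would, in place of code of your own. Each camera call takes 0.05 s, during which the arm holds its last target.

## Working session

There is one attempt and no reset: what is moved stays moved. The work goes in short steps, Python scripts to look and compute and a tool call to move; the robot and the scene stay as the last step left them, time stands still between calls to the robot, and variables do not carry over. Pictures are saved under pics/ and viewed, and the job is handed in when it is done.

Besides the shell and the picture viewer there is one more tool, called after "Emit:" in YAML: its name, and indented under it one key for each argument. apply_moves: Moves the arm, as the interface text tells. Its arguments: {"type":"object","properties":{"rows":{"type":"array"},"force":{"type":"number"}},"required":["rows"]}

```bash
ls; mkdir -p pics; cat > h.py <<'E'
import numpy as np, cv2
from station import arm, optics
def save(n,im): cv2.imwrite('pics/'+n+'.png',cv2.cvtColor(im,cv2.COLOR_RGB2BGR))
E
python3 - <<'E'
from h import *
s=arm.read_state(); print(s)
for c in ['scene','top','wrist']:
    d=optics.camera(c); save('a_'+c,d['img']); print(c,[ (k,v) for k,v in d.items() if k!='img'])
E
```

```text
pics
{'time_s': 0.0, 'joint_positions': array([-1.10300749e+00,  1.26370862e-01, -4.05915467e-02,  1.40536415e+00,
       -2.23938651e-05,  1.57081198e+00]), 'joint_vel': array([-0.00015425,  0.00115302, -0.00068902, -0.00109658,  0.00041436,
        0.00011386]), 'joint_efforts': array([ 5.59612854e-04, -4.35912323e+01,  3.52924061e+01,  1.73430098e-02,
        1.13502231e-04, -1.84533877e-05]), 'ee_pos': array([ 0.23656547, -0.46828638,  0.25254075]), 'ee_rot': array([ 0.85892841,  1.39624228, -0.85764631]), 'wrist_force': array([ 0.38785542, -0.05879132,  0.61606907]), 'moment': array([-0.04426779, -0.02448657, -0.04299834]), 'opening': 1.000125827633138}
scene [('K', array([[364.57101816,   0.        , 250.63545655],
       [  0.        , 364.57101816, 195.52096335],
       [  0.        ,   0.        ,   1.        ]])), ('pose', array([[ 0.84148878, -0.28798649,  0.45712187,  1.14244122],
       [ 0.53993191,  0.47839009, -0.69254346, -0.77982837],
       [-0.01923941,  0.82958225,  0.55805299,  0.78748643],
       [ 0.        ,  0.        ,  0.        ,  1.        ]]))]
top [('K
[... 241 characters left out ...]
9978078, -0.01707572, -0.01211632,  0.03529991],
       [-0.01453598,  0.14957327,  0.98864379,  1.70897675],
       [ 0.        ,  0.        ,  0.        ,  1.        ]]))]
wrist [('K', array([[297.31863964,   0.        , 254.51076295],
       [  0.        , 297.31863964, 192.67801687],
       [  0.        ,   0.        ,   1.        ]])), ('T_tool_cam', array([[-2.56521759e-04,  2.81469307e-01, -9.59570197e-01,
        -1.21021049e-01],
       [ 1.42065487e-03,  9.59569363e-01,  2.81468683e-01,
         7.26764832e-02],
       [ 9.99998958e-01, -1.29101523e-03, -6.46021162e-04,
        -6.91217972e-04],
       [ 0.00000000e+00,  0.00000000e+00,  0.00000000e+00,
         1.00000000e+00]]))]
```

View pics/a_top.png

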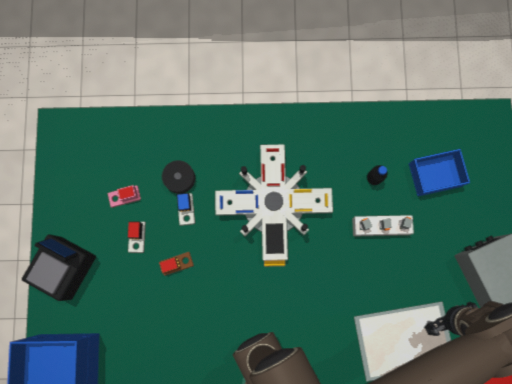

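View pics/a_scene.png

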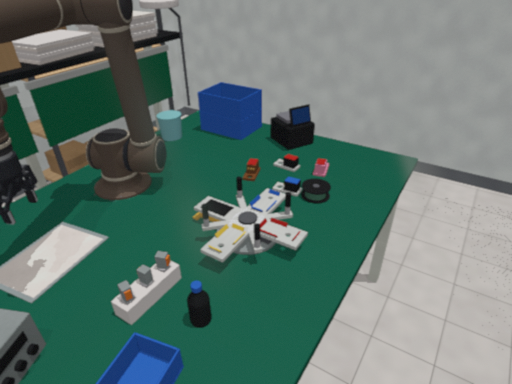

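View pics/a_wrist.png

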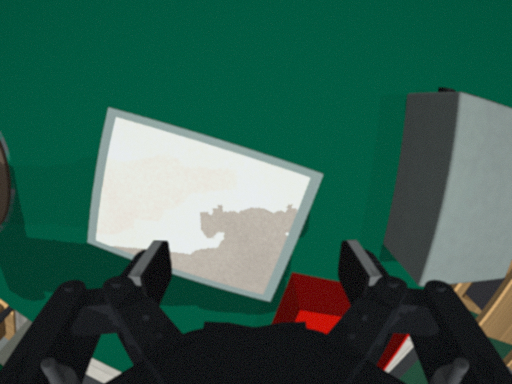

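```bash
cat >> h.py <<'E'
def ray(d,px,py):
    K=d['K'];v=np.array([(px-K[0,2])/K[0,0],-(py-K[1,2])/K[1,1],-1.0])
    P=d['pose'];return P[:3,3],P[:3,:3]@v
def onz(d,p,z):
    o,r=ray(d,p[0],p[1]);t=(z-o[2])/r[2];return o+t*r
def proj(d,X):
    P=d['pose'];c=P[:3,:3].T@(np.asarray(X,float)-P[:3,3]);K=d['K']
    return np.array([K[0,0]*c[0]/-c[2]+K[0,2],K[1,1]*(-c[1])/-c[2]+K[1,2]])
def wr(d,s=None):
    from scipy.spatial.transform import Rotation as R
    T=np.eye(4);T[:3,:3]=R.from_rotvec(s['ee_rot']).as_matrix();T[:3,3]=s['ee_pos'];return T@d['T_tool_cam']
def wray(T,K,px,py):
    dx,dy=px-K[0,2],py-K[1,2];r=np.hypot(dx,dy);th=r/K[0,0]
    u=np.array([np.sin(th)*dx/r,-np.sin(th)*dy/r,-np.cos(th)]) if r>0 else np.array([0,0,-1.])
    return T[:3,3],T[:3,:3]@u
def wonz(T,K,p,z):
    o,r=wray(T,K,*p);t=(z-o[2])/r[2];return o+t*r
def wproj(T,K,X):
    c=T[:3,:3].T@(np.asarray(X,float)-T[:3,3]);th=np.arccos(-c[2]/np.linalg.norm(c));h=np.hypot(c[0],c[1])
    return np.array([K[0,2]+K[0,0]*th*c[0]/h,K[1,2]-K[0,0]*th*c[1]/h])
def crop(n,im,l,t,w,h,f):
    save(n,cv2.resize(im[t:t+h,l:l+w],None,fx=f,fy=f,interpolation=cv2.INTER_CUBIC))
E
python3 - <<'E'
from h import *
d=optics.camera('top'); e=optics.camera('scene')
crop('b_left',d['img'],95,140,115,145,4)
crop('b_tab',d['img'],205,135,140,140,4)
crop('b_rack',d['img'],345,155,80,90,6)
crop('b_rack_s',e['img'],105,240,110,95,6)
names={'axis':.06,'mark':.06,'blue_nest':.06,'red_nest':.06,'yellow_nest':.06,'blank_arm':.06,'post0':.12,'blue_module':.03,'blue_hole':.01,'red_module':.03,'red_hole':.01,'yellow_module':.03,'yellow_hole':.01,'pin0_grip':.086,'rack':0,'reel':0,'bottle':0}
for n,z in names.items():
    for nm,c in (('top',d),('scene',e)):
        for r in optics.mark_of(nm,n)[:4]:
            if r['confidence']>.2: print(n,nm,np.round(r['centre'],1),round(r['confidence'],2),np.round(onz(c,r['centre'],z),3))
E
```

```text
axis top [273.1 201. ] 0.97 [0.608 0.008 0.06 ]
axis scene [249.8 221.7] 0.96 [ 0.626 -0.006  0.06 ]
axis scene [159.7 263.6] 0.7 [ 0.512 -0.299  0.06 ]
axis scene [295.3 160.9] 0.29 [0.566 0.435 0.06 ]
mark top [275.2 247.2] 0.78 [0.453 0.004 0.06 ]
mark scene [209.3 203. ] 0.7 [0.448 0.009 0.06 ]
mark scene [286.2 233. ] 0.58 [0.753 0.005 0.06 ]
blue_nest top [230.8 204.1] 0.68 [0.6  0.15 0.06]
blue_nest top [132.2 245.3] 0.21 [0.467 0.479 0.06 ]
blue_nest scene [268.3 195.4] 0.87 [0.6   0.156 0.06 ]
blue_nest scene [315.2 192.1] 0.54 [0.734 0.262 0.06 ]
red_nest top [272.3 157.9] 0.81 [0.756 0.008 0.06 ]
red_nest scene [287.9 234.9] 0.57 [ 0.762 -0.     0.06 ]
yellow_nest scene [220.  239.9] 0.83 [ 0.597 -0.128  0.06 ]
blank_arm top [274.  244.1] 0.75 [0.463 0.008 0.06 ]
blank_arm top [367.8 220.7] 0.73 [ 0.536 -0.306  0.06 ]
blank_arm scene [211.8 204.7] 0.65 [0.462 0.006 0.06 ]
post0 top [239.1 170.2] 0.75 [0.703 0.118 0.12 ]
post0 top [185.3 202.8] 0.27 [0.598 0.294 0.12 ]
blue_module top [184.1 208.4] 0.7 [0.592 0.312 0.03 ]
blue_module scene [294.3 183.2] 0.78 [0.622 0.321 0.
[... 864 characters left out ...]
]
red_hole scene [322.8 161.8] 0.57 [0.634 0.572 0.01 ]
red_hole scene [143.7 275.8] 0.47 [ 0.465 -0.326  0.01 ]
yellow_hole scene [293.2 161.5] 0.52 [0.521 0.509 0.01 ]
yellow_hole scene [220.4 243.3] 0.47 [ 0.571 -0.096  0.01 ]
pin0_grip top [380.4 224.3] 0.45 [ 0.521 -0.341  0.086]
pin0_grip scene [124.  293.6] 0.5 [ 0.534 -0.439  0.086]
rack top [378.7 227.3] 0.62 [ 0.519 -0.354  0.   ]
rack scene [149.9 297.7] 0.85 [ 0.532 -0.369  0.   ]
reel top [179.  178.1] 0.91 [0.704 0.336 0.   ]
reel top [185.3 213. ] 0.36 [0.58  0.313 0.   ]
reel scene [315.6 192.7] 0.97 [0.703 0.344 0.   ]
bottle top [374.5 176.9] 0.58 [ 0.696 -0.349  0.   ]
bottle scene [202.4 318.5] 0.86 [ 0.698 -0.346  0.   ]
```

```bash
python3 -c "
from station import optics;d=optics.camera('top')
print([(r['confidence'],r['bbox']) for n in ['yellow_module','red_module','pin0_grip'] for r in optics.find_in('top',n)])"
```

```text
[(0.63, [156.3, 252.1, 32.0, 22.7]), (0.58, [107.8, 186.4, 31.5, 24.0]), (0.57, [127.8, 222.6, 19.2, 30.1]), (0.54, [400.3, 215.3, 12.5, 12.6])]
```

View pics/b_left.png

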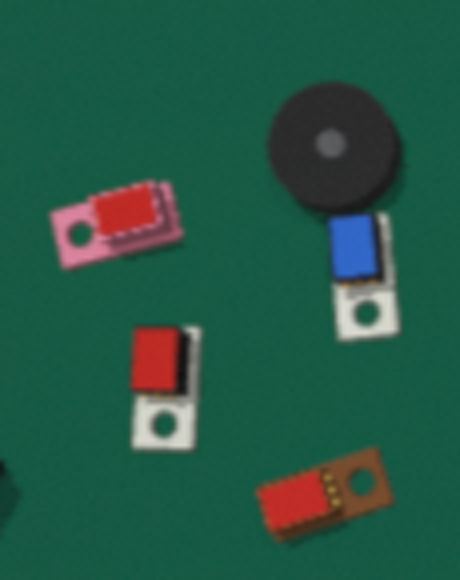

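View pics/b_tab.png

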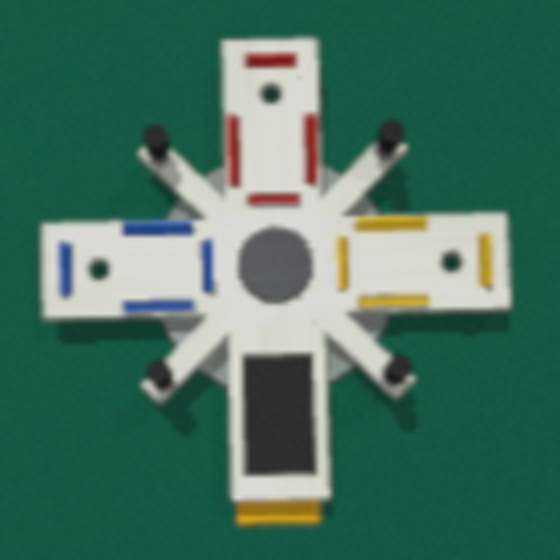

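View pics/b_rack.png

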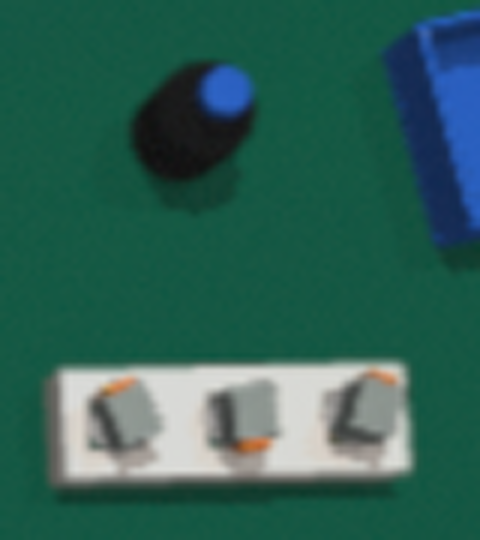

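View pics/b_rack_s.png

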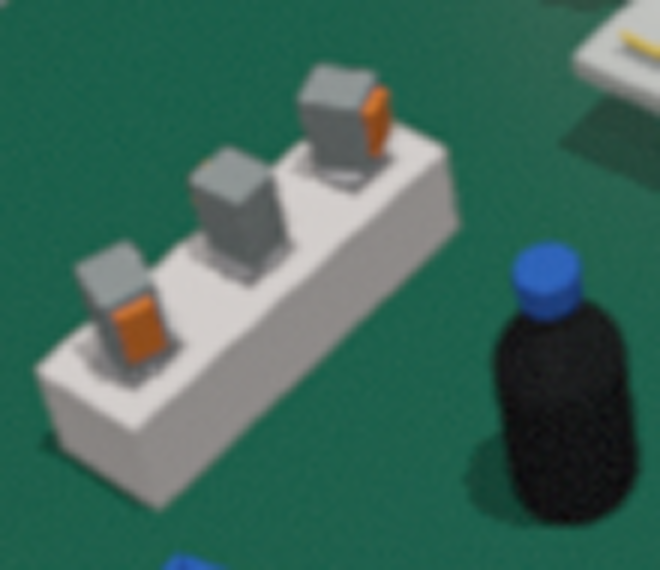

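```bash
python3 - <<'E'
from h import *
from scipy.spatial.transform import Rotation as R
s=arm.read_state(); print(s['time_s']);print(np.round(R.from_rotvec(s['ee_rot']).as_matrix(),3))
d=optics.camera('top')
im=cv2.cvtColor(d['img'],cv2.COLOR_RGB2GRAY)
def c(base,f,x,y): return (base[0]+(x+.5)/f-.5, base[1]+(y+.5)/f-.5)
T=lambda x,y:c((205,135),4,x,y); L=lambda x,y:c((95,140),4,x,y); Rk=lambda x,y:c((345,155),6,x,y)
for n,p,z in [('hub',T(275,265),.06),('redn',T(271,93),.06),('bluen',T(99,269),.06),('yeln',T(452,262),.06),
 ('postNE',T(391,130),.15),('postNW',T(155,137),.15),('postSW',T(157,370),.15),('postSE',T(400,366),.15),
 ('bluehole',L(366,313),.01),('redhole',L(164,424),.01)]: print(n,np.round(p,1),np.round(onz(d,p,z),4))
print('blue top corners')
for q in [(330,218),(374,215),(380,278),(336,281)]: print(np.round(onz(d,L(*q),.05),4))
print('red top');
for q in [(134,328),(179,328),(178,393),(132,391)]: print(np.round(onz(d,L(*q),.05),4))
print('red plate');
for q in [(200,327),(196,449),(133,447)]: print(np.round(onz(d,L(*q),.01),4))
print('blue plate');
for q in [(389,214),(399,334),(338,340)]: print(np.round(onz(d,L(*q),.01),4))
print('pins top')
for n,q in [('L',[(103,393),(143,384),(160,428),(118,440)]),('M',[(225,389),(275,381),(276,437),(232,443)]),('R',[(357,371),(400,383),(388,432),(347,419)])]:
    P=np.array([onz(d,Rk(*k),.102) for k in q]);print(n,np.round(P.mean(0),4),np.round(P[:,:2],3).tolist())
print('rack top')
for q in [(60,370),(405,362),(410,470),(60,483)]: print(np.round(onz(d,Rk(*q),.052),4))
E
```

```text
2.15
[[ 0.     0.893  0.451]
 [ 0.     0.451 -0.893]
 [-1.     0.    -0.   ]]
hub [273.4 200.9] [0.6083 0.007  0.06  ]
redn [272.4 157.9] [0.7563 0.0076 0.06  ]
bluen [229.4 201.9] [0.6075 0.1549 0.06  ]
yeln [317.6 200.1] [ 0.6083 -0.1413  0.06  ]
postNE [302.4 167.1] [ 0.7023 -0.0864  0.15  ]
postNW [243.4 168.9] [0.7001 0.1027 0.15  ]
postSW [243.9 227.1] [0.5125 0.1031 0.15  ]
postSE [304.6 226.1] [ 0.5125 -0.0881  0.15  ]
bluehole [186.1 217.9] [0.5618 0.3082 0.01  ]
redhole [135.6 245.6] [0.469  0.4809 0.01  ]
blue top corners
[0.6387 0.3329 0.05  ]
[0.6406 0.2955 0.05  ]
[0.5866 0.2901 0.05  ]
[0.5846 0.3273 0.05  ]
red top
[0.5476 0.4975 0.05  ]
[0.5469 0.4595 0.05  ]
[0.4922 0.4592 0.05  ]
[0.4945 0.4979 0.05  ]
red plate
[0.5521 0.4516 0.01  ]
[0.4473 0.453  0.01  ]
[0.4498 0.5071 0.01  ]
blue plate
[0.6481 0.2887 0.01  ]
[0.5432 0.2796 0.01  ]
[0.5388 0.3322 0.01  ]
pins top
L [ 0.5238 -0.2922  0.102 ] [[0.534, -0.278], [0.538, -0.299], [0.514, -0.307], [0.508, -0.284]]
M [ 0.522  -0.3572  0.102 ] [[0.535, -0.343], [0.539, -0.371], [0.509, -0.369], [0.506, -0.346]]
R [ 0.527  -0.4226  0.102 ] [[0.544, -0.415], [0.537, -0.438], [0.51, -0.43], [0.518, -0.408]]
rack top
[ 0.5528 -0.264   0.052 ]
[ 0.554  -0.4559  0.052 ]
[ 0.4937 -0.455   0.052 ]
[ 0.4896 -0.2612  0.052 ]
```

Emit:
apply_moves:
  rows:
    - [[0,1.5,3.2,0,0.148],[0,1.5,3.2,0,0.148],[0,1.5,3.2,0,0.148],[0,1.5,3.2,0,0.148],[0,1.5,3.2,0,0.148]]
  force: 40

```text
time_s: 2.7
ee_pos: [0.312, -0.3073, 0.2534]
ee_rot: [0.28, 1.552, -0.281]
wrist_force: [0.3, 0.4, 0.3]
opening: 0.999
```

Emit:
apply_moves:
  rows:
    - [[0,1.5,3.2,0,0.148],[0,1.5,3.2,0,0.148],[0,1.5,3.2,0,0.148],[0,1.5,3.2,0,0.148],[0,1.5,3.2,0,0.148]]

```text
time_s: 3.2
ee_pos: [0.3871, -0.1472, 0.2535]
ee_rot: [-0.301, 1.549, 0.3]
wrist_force: [1.0, 0.3, -0.2]
opening: 0.999
```

Emit:
apply_moves:
  rows:
    - [[0,1.5,3.2,0,0.148],[0,1.5,3.2,0,0.148],[0,1.5,3.2,0,0.148],[0,1.5,3.2,0,0.148],[0,1.5,3.2,0,0.148]]

```text
time_s: 3.7
ee_pos: [0.4622, 0.0129, 0.2535]
ee_rot: [-0.874, 1.388, 0.873]
wrist_force: [1.0, -0.8, -0.4]
opening: 1.001
```

Emit:
apply_moves:
  rows:
    - [[0,1.7,3.0,0,0.15],[0,1.7,3.0,0,0.15],[0,1.6,3.0,0,0.15],[0,0,0,-2.0,0.004],[0,0,0,-2.5,0]]

```text
time_s: 4.2
ee_pos: [0.5128, 0.1027, 0.2084]
ee_rot: [-1.212, 1.206, 1.21]
wrist_force: [0.2, 0.6, 0.0]
opening: 1.001
```

```bash
python3 - <<'E'
from h import *
s=arm.read_state(); print(s['ee_pos'],s['ee_rot'],s['joint_positions'])
d=optics.camera('wrist'); save('c_wrist',d['img']); T=wr(d,s)
for X in [(.5125,.103,.15),(.608,.007,.06),(.6075,.1549,.06),(.46,.007,.06)]: print(X,wproj(T,d['K'],X))
E
```

```text
[0.51279732 0.10273065 0.20843488] [-1.21172037  1.20625833  1.2096779 ] [ 1.97741472e-01  1.23742049e-01 -1.39939094e-01  1.30503630e+00
 -4.77175997e-05  1.95272570e-01]
(0.5125, 0.103, 0.15) [253.04184516 218.93383746]
(0.608, 0.007, 0.06) [164.72368869 269.05112856]
(0.6075, 0.1549, 0.06) [302.21887386 270.82193819]
(0.46, 0.007, 0.06) [151.37031107 129.58796668]
```

View pics/c_wrist.png

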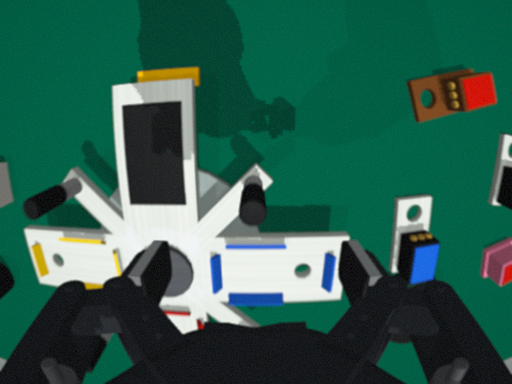

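Emit:
apply_moves:
  rows:
    - [[0,0,0,-4.0,0],[0,0,0,-4.0,0],[1,0,0,0,0],[1,0,0,0,0],[1,0,0,0,0]]
  force: 40

```text
time_s: 4.75
ee_pos: [0.5131, 0.1016, 0.1309]
ee_rot: [-1.21, 1.206, 1.207]
wrist_force: [0.7, 0.4, 0.4]
opening: 0.518
```

Emit:
apply_moves:
  rows:
    - [[1,0,0,0,0],[1,0,0,0,0]]

```text
time_s: 4.95
ee_pos: [0.5131, 0.1014, 0.1305]
ee_rot: [-1.211, 1.206, 1.206]
wrist_force: [-1.8, -0.3, 5.3]
opening: 0.196
```

Emit:
apply_moves:
  rows:
    - [[1,-1.16,-1.33,0,0],[1,-0.98,-1.47,0,0],[1,-0.78,-1.58,0,0],[1,-0.57,-1.67,0,0]]

```text
time_s: 5.35
ee_pos: [0.475, 0.0438, 0.1303]
ee_rot: [-1.205, 1.202, 1.217]
wrist_force: [-15.1, 12.8, 14.4]
opening: 0.199
```

Emit:
apply_moves:
  rows:
    - [[1,-0.34,-1.73,0,0],[1,-0.12,-1.76,0,0],[1,0.12,-1.76,0,0],[1,0.34,-1.73,0,0]]

```text
time_s: 5.75
ee_pos: [0.4756, -0.0283, 0.1298]
ee_rot: [-1.209, 1.207, 1.212]
wrist_force: [2.4, 6.5, 0.4]
opening: 0.199
```

Emit:
apply_moves:
  rows:
    - [[1,0.57,-1.67,0,0],[1,0.78,-1.58,0,0],[1,0.98,-1.47,0,0],[1,1.16,-1.33,0,0],[1,0,0,0,0]]

```text
time_s: 6.25
ee_pos: [0.5136, -0.0913, 0.1295]
ee_rot: [-1.211, 1.209, 1.206]
wrist_force: [-2.3, -1.5, 7.3]
opening: 0.191
```

Emit:
apply_moves:
  rows:
    - [[0,0,0,0,0],[0,0,0,0,0],[0,0,0,0,0],[0,0,0,3.0,0],[0,0,0,4.0,0]]

```text
time_s: 6.75
ee_pos: [0.5102, -0.0889, 0.1969]
ee_rot: [-1.207, 1.212, 1.214]
wrist_force: [1.9, 0.0, -0.1]
opening: 0.996
```

```bash
python3 - <<'E'
from h import *
s=arm.read_state(); print(s['ee_pos'],s['wrist_force'])
d=optics.camera('top'); save('d_top',d['img'])
E
```

```text
[ 0.51022792 -0.08888124  0.19694429] [ 1.93658329  0.01471682 -0.08049974]
```

View pics/d_top.png

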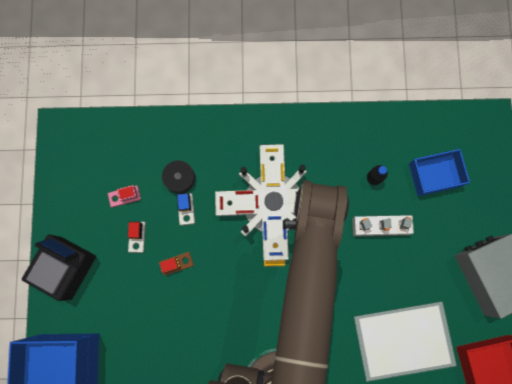

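Emit:
apply_moves:
  rows:
    - [[0,1.0,4.0,0,0.016],[0,1.0,4.0,0,0.016],[0,1.0,4.0,0,0.016],[0,1.0,4.0,0,0.016],[0,1.0,4.0,0,0.016]]

```text
time_s: 7.3
ee_pos: [0.5618, 0.1125, 0.1983]
ee_rot: [-1.269, 1.169, 1.268]
wrist_force: [1.9, -0.3, 0.2]
opening: 0.999
```

Emit:
apply_moves:
  rows:
    - [[0,1.0,4.0,0,0],[0,1.0,4.0,0,0],[0,1.0,4.0,0,0],[0,1.1,4.0,0,0],[0,1.1,4.0,0,0]]

```text
time_s: 7.8
ee_pos: [0.6138, 0.3126, 0.1982]
ee_rot: [-1.269, 1.17, 1.268]
wrist_force: [0.4, -0.1, 0.2]
opening: 1.003
```

```bash
cat > look.py <<'E'
import sys
from h import *
n=sys.argv[1]
s=arm.read_state(); d=optics.camera('wrist'); save(n,d['img']); T=wr(d,s); K=d['K']
print(s['time_s'],np.round(s['ee_pos'],4),np.round(s['ee_rot'],3),np.round(s['joint_positions'],2))
for a in sys.argv[2:]:
    nm,z=a.split(':')
    for r in optics.mark_of('wrist',nm)[:3]:
        if r['confidence']>.3: print(nm,np.round(r['centre'],1),round(r['confidence'],2),np.round(wonz(T,K,r['centre'],float(z)),4))
np.savez('last.npz',T=T,K=K)
E
cat > p.py <<'E'
import sys
from h import *
q=np.load('last.npz')
for a in sys.argv[1:]:
    u,v,z=map(float,a.split(',')); print(a,np.round(wonz(q['T'],q['K'],(u,v),z),4))
E
python3 look.py e_w blue_module:.03 blue_hole:.01
```

```text
7.8 [0.6138 0.3126 0.1982] [-1.269  1.17   1.268] [ 0.47  0.45  0.27  1.39 -0.    0.39]
blue_module [252.1 180.9] 0.8 [0.6157 0.3115 0.03  ]
blue_hole [256.3 128.7] 0.68 [0.5647 0.3116 0.01  ]
```

View pics/e_w.png

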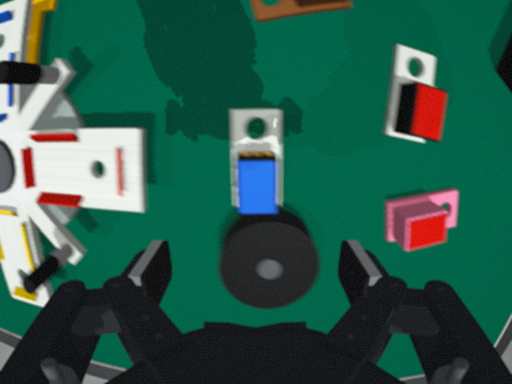

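```bash
python3 p.py 237,157,.05 277,157,.05 239,214,.05 279,213,.05 257,127,.01 229,108,.01 284,108,.01
```

```text
237,157,.05 [0.5893 0.2956 0.05  ]
277,157,.05 [0.5862 0.3322 0.05  ]
239,214,.05 [0.6445 0.3013 0.05  ]
279,213,.05 [0.6404 0.3397 0.05  ]
257,127,.01 [0.5629 0.3121 0.01  ]
229,108,.01 [0.5453 0.2818 0.01  ]
284,108,.01 [0.5406 0.3382 0.01  ]
```

Emit:
apply_moves:
  rows:
    - [[0,0,0.1,-4.0,0.015],[0,0,0,-4.0,0],[0,0,0,-4.0,0],[0,0,0,-4.0,0],[0,0,0,0,0]]
  force: 40

```text
time_s: 8.45
ee_pos: [0.6098, 0.3086, 0.0322]
ee_rot: [-1.277, 1.174, 1.283]
wrist_force: [-0.5, -0.4, -0.5]
opening: 1.0
```

Emit:
apply_moves:
  rows:
    - [[1,0,0,0,0],[1,0,0,0,0],[1,0,0,0,0],[1,0,0,0,0]]

```text
time_s: 8.85
ee_pos: [0.6153, 0.3121, 0.0414]
ee_rot: [-1.28, 1.158, 1.276]
wrist_force: [0.5, 0.0, 7.7]
opening: 0.459
```

```bash
python3 look.py f_w blue_hole:.01
```

```text
8.85 [0.6153 0.3121 0.0414] [-1.28   1.158  1.276] [ 0.47  0.5  -0.    1.06 -0.    0.37]
```

View pics/f_w.png

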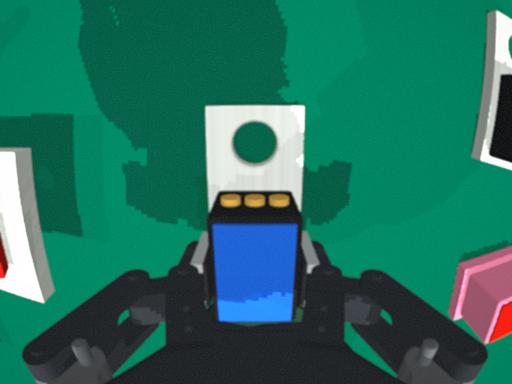

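```bash
python3 p.py 255,143,.01 206,105,.01 304,105,.01 
```

```text
255,143,.01 [0.563  0.3085 0.01  ]
206,105,.01 [0.5456 0.2818 0.01  ]
304,105,.01 [0.5407 0.3314 0.01  ]
```

Emit:
apply_moves:
  rows:
    - [[1,0,0,3.0,0],[1,0,0,4.0,0],[1,0,0,4.0,0],[1,0,0,4.0,0],[1,-1,-2,2,0]]

```text
time_s: 9.45
ee_pos: [0.6051, 0.2936, 0.2126]
ee_rot: [-1.281, 1.155, 1.278]
wrist_force: [0.9, 0.2, -2.0]
opening: 0.463
```

Emit:
apply_moves:
  rows:
    - [[1,-1.3,-4.1,0,-0.02],[1,-1.3,-4.1,0,-0.02],[1,-1.3,-4.1,0,-0.02],[1,-1.3,-4.1,0,-0.02],[1,-1.3,-4.1,0,-0.02]]

```text
time_s: 9.95
ee_pos: [0.5379, 0.0852, 0.2089]
ee_rot: [-1.206, 1.211, 1.205]
wrist_force: [0.7, -1.2, -2.0]
opening: 0.46
```

Emit:
apply_moves:
  rows:
    - [[1,-1.3,-4.1,0,0],[1,-1.4,-4.0,0,0],[1,0,0,-4.0,0],[1,0,0,-3.0,0],[1,0,0,0,0]]

```text
time_s: 10.45
ee_pos: [0.5089, 0.0051, 0.1351]
ee_rot: [-1.202, 1.217, 1.21]
wrist_force: [-0.6, 0.8, -2.9]
opening: 0.46
```

```bash
python3 look.py g_w blue_hole:.06; python3 - <<'E'
from h import *
d=optics.camera('top');crop('g_top',d['img'],205,135,140,140,4)
E
```

```text
10.45 [0.5089 0.0051 0.1351] [-1.202  1.217  1.21 ] [ 0.01  0.13 -0.3   1.15  0.    0.02]
```

View pics/g_w.png

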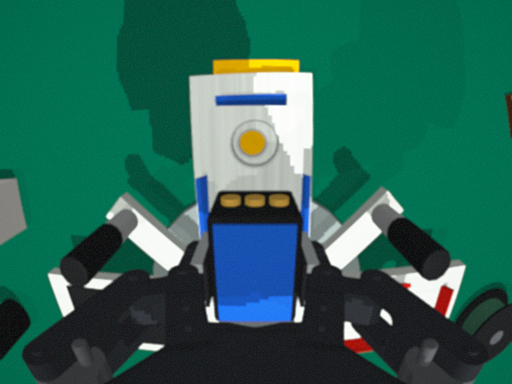

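```bash
python3 p.py 252,143,.06 255,143,.1037 190,77,.06 312,74,.06 216,100,.07 286,100,.07
```

```text
252,143,.06 [0.461  0.0049 0.06  ]
255,143,.1037 [0.4561 0.0068 0.1037]
190,77,.06 [ 0.4158 -0.0357  0.06  ]
312,74,.06 [0.4144 0.0445 0.06  ]
216,100,.07 [ 0.4324 -0.0173  0.07  ]
286,100,.07 [0.4327 0.0262 0.07  ]
```

Emit:
apply_moves:
  rows:
    - [[1,0.2,-0.1,-1.0,0],[1,0.1,0,-0.8,0],[1,0,0,0,0],[1,0,0,0,0]]

```text
time_s: 11.0
ee_pos: [0.5146, 0.0047, 0.1201]
ee_rot: [-1.206, 1.212, 1.206]
wrist_force: [-0.1, 0.1, -1.8]
opening: 0.462
```

```bash
python3 look.py g_w2
```

```text
11.0 [0.5146 0.0047 0.1201] [-1.206  1.212  1.206] [ 0.01  0.14 -0.32  1.11 -0.    0.01]
```

View pics/g_w2.png

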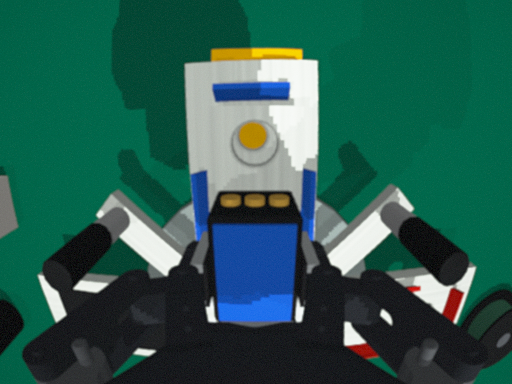

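```bash
python3 p.py 253,136,.06 255,143,.0887  187,64,.06 317,62,.06
```

```text
253,136,.06 [0.461  0.0052 0.06  ]
255,143,.0887 [0.462  0.0064 0.0887]
187,64,.06 [ 0.4154 -0.0347  0.06  ]
317,62,.06 [0.4146 0.0441 0.06  ]
```

Emit:
apply_moves:
  rows:
    - [[1,-0.1,-0.1,-1.0,0],[1,0,0,-0.5,0],[1,0,0,-0.2,0],[1,0,0,0,0]]

```text
time_s: 11.45
ee_pos: [0.5133, 0.0036, 0.1027]
ee_rot: [-1.205, 1.212, 1.206]
wrist_force: [0.3, -0.1, -2.6]
opening: 0.461
```

Emit:
apply_moves:
  rows:
    - [[1,0,0,-0.2,0],[1,0,0,0,0]]

```text
time_s: 11.65
ee_pos: [0.5139, 0.0036, 0.1015]
ee_rot: [-1.206, 1.211, 1.205]
wrist_force: [0.1, 0.1, -2.3]
opening: 0.466
```

Emit:
apply_moves:
  rows:
    - [[1,0,0,-0.2,0],[1,0,0,0,0]]

```text
time_s: 11.85
ee_pos: [0.5139, 0.0036, 0.1013]
ee_rot: [-1.206, 1.21, 1.204]
wrist_force: [-5.8, 0.0, 11.5]
opening: 0.463
```

Emit:
apply_moves:
  rows:
    - [[1,0,0,-0.2,0],[1,0,0,0,0]]

```text
time_s: 12.05
ee_pos: [0.5139, 0.0036, 0.1012]
ee_rot: [-1.207, 1.209, 1.203]
wrist_force: [-11.2, -0.1, 25.3]
opening: 0.462
```

Emit:
apply_moves:
  rows:
    - [[0,0,0,0.2,0],[0,0,0,0.2,0],[0,0,0,0,0],[0,0,0,4.0,0],[0,0,0,5.0,0]]

```text
time_s: 12.55
ee_pos: [0.512, 0.0036, 0.1896]
ee_rot: [-1.203, 1.216, 1.21]
wrist_force: [1.9, 0.2, 0.8]
opening: 0.999
```

```bash
python3 look.py h_w
```

```text
12.55 [0.512  0.0036 0.1896] [-1.203  1.216  1.21 ] [ 0.01  0.11 -0.19  1.27 -0.    0.01]
```

View pics/h_w.png

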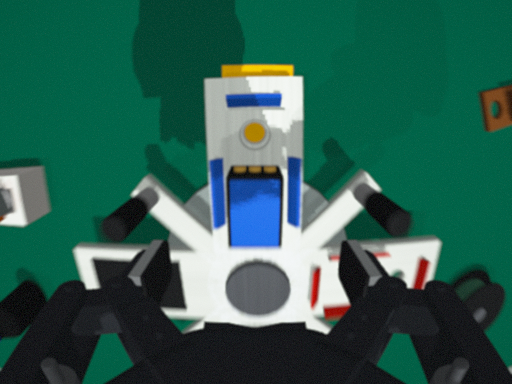

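```bash
python3 p.py 254.5,134,.07 254.5,132.5,.06; python3 - <<'E'
from h import *
im=cv2.imread('pics/h_w.png');cv2.imwrite('pics/h_c.png',cv2.resize(im[60:260,190:320],None,fx=3,fy=3,interpolation=cv2.INTER_CUBIC))
E
```

```text
254.5,134,.07 [0.4618 0.0049 0.07  ]
254.5,132.5,.06 [0.4613 0.0049 0.06  ]
```

View pics/h_c.png

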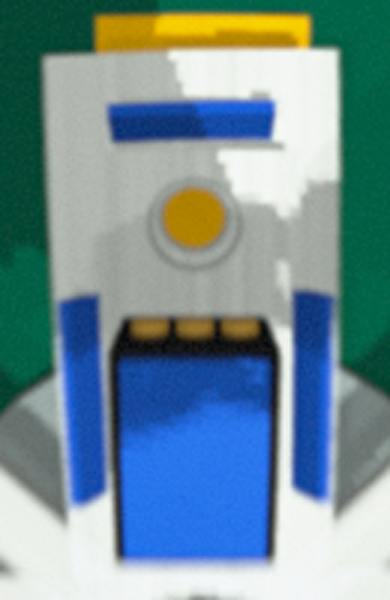

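Emit:
apply_moves:
  rows:
    - [[0,0.1,-2.0,1.0,-0.14],[0,0.1,-3.3,1.0,-0.14],[0,0.1,-3.3,0,-0.14],[0,0.1,-3.3,0,-0.14],[0,0.1,-3.3,0,-0.14]]

```text
time_s: 13.1
ee_pos: [0.5188, -0.1497, 0.2111]
ee_rot: [-0.672, 1.464, 0.672]
wrist_force: [-0.2, -0.2, 0.2]
opening: 0.999
```

Emit:
apply_moves:
  rows:
    - [[0,0.1,-3.3,0,-0.14],[0,0.1,-3.3,0,-0.14],[0,0.1,-3.3,0,-0.14],[0,0.1,-2.7,0,-0.15],[0,0,-1.7,0,0]]

```text
time_s: 13.6
ee_pos: [0.5227, -0.2933, 0.2106]
ee_rot: [-0.231, 1.559, 0.231]
wrist_force: [0.6, 0.6, 0.2]
opening: 1.0
```

```bash
python3 look.py i_w pin0_grip:.08
```

```text
13.6 [ 0.5227 -0.2933  0.2106] [-0.231  1.559  0.231] [-0.51  0.27  0.04  1.35 -0.    0.77]
pin0_grip [220.6 305.7] 0.59 [ 0.5261 -0.4237  0.08  ]
```

View pics/i_w.png

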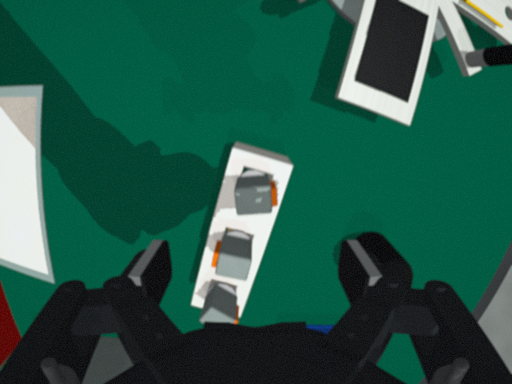

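```bash
python3 - <<'E'
import cv2
im=cv2.imread('pics/i_w.png');cv2.imwrite('pics/i_c.png',cv2.resize(im[140:240,205:305],None,fx=6,fy=6,interpolation=cv2.INTER_CUBIC))
E
```

```text
(no output)
```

View pics/i_c.png

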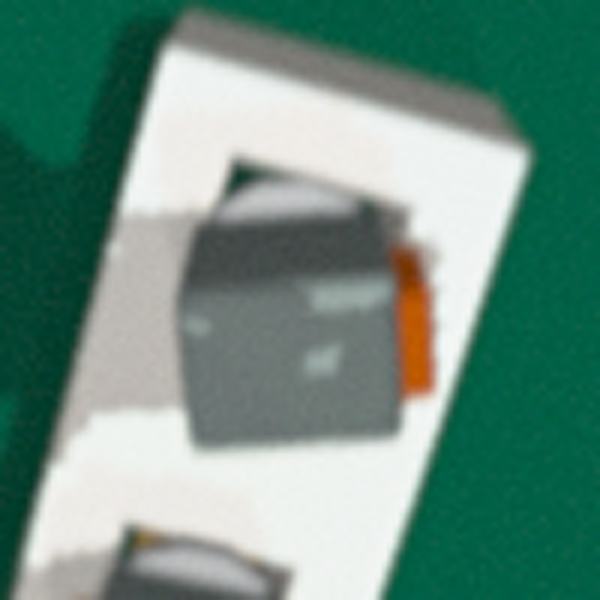

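```bash
python3 p.py $(python3 -c "
for x,y in [(180,298),(395,280),(400,435),(193,447)]: print(f'{205+x/6-.4:.1f},{140+y/6-.4:.1f},.102')"); python3 - <<'E'
import subprocess
E
```

```text
234.6,189.3,.102 [ 0.5061 -0.2902  0.102 ]
270.4,186.3,.102 [ 0.5329 -0.2794  0.102 ]
271.3,212.1,.102 [ 0.5403 -0.3001  0.102 ]
236.8,214.1,.102 [ 0.5136 -0.3101  0.102 ]
```

Emit:
apply_moves:
  rows:
    - [[0,0,0,-4.0,0.065],[0,0,0,-4.0,0],[0,0,0,-3.0,0],[0,0,0,-1.7,0],[0,0,0,0,0]]
  force: 40

```text
time_s: 14.2
ee_pos: [0.5211, -0.2892, 0.0813]
ee_rot: [-0.283, 1.556, 0.289]
wrist_force: [-0.1, -0.2, -0.5]
opening: 1.002
```

```bash
python3 look.py j_w
```

```text
14.2 [ 0.5211 -0.2892  0.0813] [-0.283  1.556  0.289] [-0.51  0.31 -0.19  1.08  0.    0.7 ]
```

View pics/j_w.png

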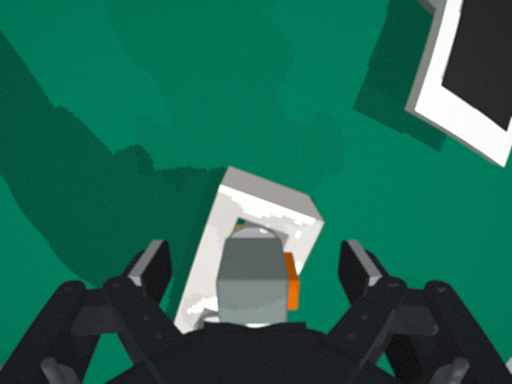

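Emit:
apply_moves:
  rows:
    - [[0,0,0,0,0],[1,0,0,0,0],[1,0,0,0,0],[1,0,0,0,0],[1,0,0,0,0]]

```text
time_s: 14.75
ee_pos: [0.5226, -0.2919, 0.0852]
ee_rot: [-0.284, 1.552, 0.282]
wrist_force: [4.7, 0.9, 0.4]
opening: 0.351
```

Emit:
apply_moves:
  rows:
    - [[1,0,0,0,0],[1,0,0,0,0]]

```text
time_s: 14.95
ee_pos: [0.5227, -0.2919, 0.0852]
ee_rot: [-0.284, 1.552, 0.282]
wrist_force: [-3.3, -0.5, 5.4]
opening: 0.352
```

```bash
python3 look.py k_w
```

```text
14.95 [ 0.5227 -0.2919  0.0852] [-0.284  1.552  0.282] [-0.51  0.31 -0.18  1.08 -0.    0.7 ]
```

View pics/k_w.png

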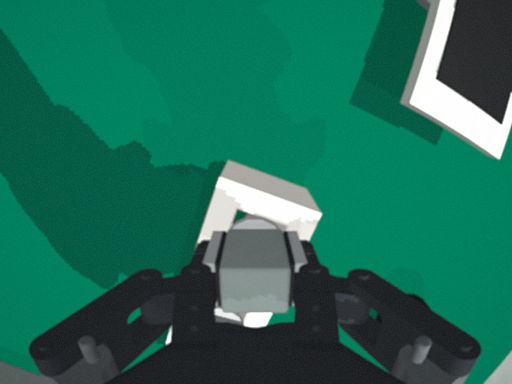

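```bash
python3 - <<'E'
import cv2
im=cv2.imread('pics/k_w.png');cv2.imwrite('pics/k_c.png',cv2.resize(im[210:330,195:315],None,fx=5,fy=5,interpolation=cv2.INTER_CUBIC))
E
python3 p.py 254,259,.102 254,311,.102
```

```text
254,259,.102 [ 0.5186 -0.2782  0.102 ]
254,311,.102 [ 0.528  -0.3033  0.102 ]
```

View pics/k_c.png

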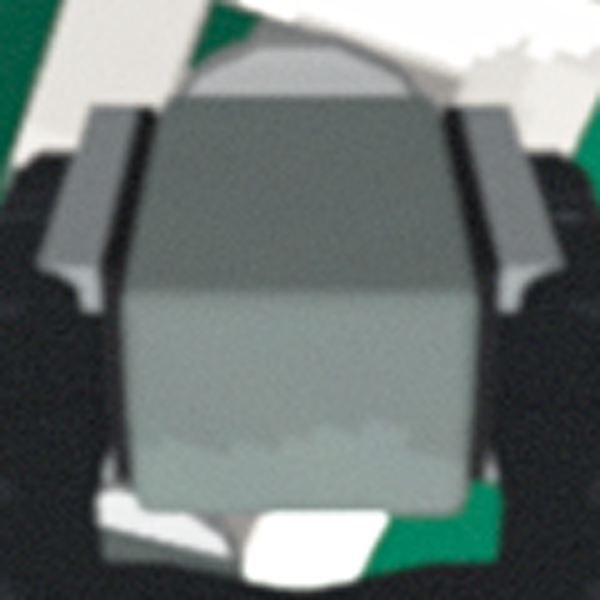

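Emit:
apply_moves:
  rows:
    - [[1,0,0,2.0,0],[1,0,0,3.0,0],[1,0,0,4.0,0],[1,0,2,4.0,0.14],[1,-0.5,3.0,0,0.14]]

```text
time_s: 15.5
ee_pos: [0.5201, -0.2429, 0.2198]
ee_rot: [-0.509, 1.505, 0.499]
wrist_force: [0.8, -0.0, -1.9]
opening: 0.347
```

Emit:
apply_moves:
  rows:
    - [[1,-1.2,2.5,2.0,0.133],[1,-1.2,3.0,1.0,0.133],[1,-1.2,3.7,0,0.133],[1,-1.2,4.0,0,0.133],[1,-1.2,4.0,0,0.133]]

```text
time_s: 16.0
ee_pos: [0.4569, -0.0681, 0.2441]
ee_rot: [-1.015, 1.321, 1.016]
wrist_force: [1.1, 0.3, -1.7]
opening: 0.347
```

Emit:
apply_moves:
  rows:
    - [[1,0,4.0,0,0.133],[1,0,3.6,0,0.133],[1,0,0,-4.0,0],[1,0,0,-2.0,0],[1,0,0,0,0]]

```text
time_s: 16.5
ee_pos: [0.4557, 0.0071, 0.1813]
ee_rot: [-1.208, 1.212, 1.215]
wrist_force: [-0.9, -0.1, -0.9]
opening: 0.343
```

```bash
python3 look.py l_w
```

```text
16.5 [0.4557 0.0071 0.1813] [-1.208  1.212  1.215] [ 0.02  0.01 -0.32  1.24  0.    0.01]
```

View pics/l_w.png

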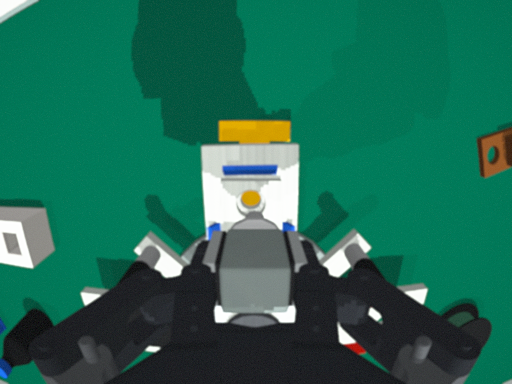

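```bash
python3 - <<'E'
import cv2
im=cv2.imread('pics/l_w.png');cv2.imwrite('pics/l_c.png',cv2.resize(im[130:330,180:330],None,fx=4,fy=4,interpolation=cv2.INTER_CUBIC)[:600*1])
E
python3 p.py 251,199,.06 251,200,.07 202,145,.06 299,145,.06; python3 - <<'E'
from h import *
q=np.load('last.npz'); s=arm.read_state()['ee_pos']
for dz in (-.0332,-.0802,-.066):
  for off in (0,.002): print(dz,off,wproj(q['T'],q['K'],s+[off,0,dz]))
E
```

```text
251,199,.06 [0.4609 0.0053 0.06  ]
251,200,.07 [0.4586 0.0054 0.07  ]
202,145,.06 [ 0.4144 -0.0353  0.06  ]
299,145,.06 [0.4142 0.0448 0.06  ]
-0.0332 0 [251.86014879 239.00250285]
-0.0332 0.002 [251.85902269 242.18906599]
-0.0802 0 [252.43485285 211.1860814 ]
-0.0802 0.002 [252.43079118 213.82150769]
-0.066 0 [252.28690295 218.30145438]
-0.066 0.002 [252.28337743 221.08773823]
```

View pics/l_c.png

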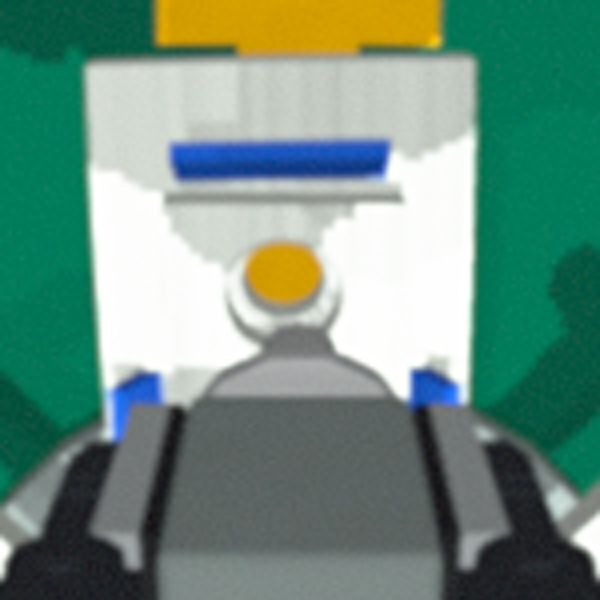

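Emit:
apply_moves:
  rows:
    - [[1,0,-0.3,-1.0,0],[1,0,0,-1.4,0],[1,0,0,0,0]]

```text
time_s: 16.85
ee_pos: [0.4575, 0.0031, 0.1596]
ee_rot: [-1.209, 1.21, 1.21]
wrist_force: [-0.8, -0.4, -1.3]
opening: 0.345
```

```bash
python3 look.py m_w;  python3 - <<'E'
import cv2
im=cv2.imread('pics/m_w.png');cv2.imwrite('pics/m_c.png',cv2.resize(im[130:270,180:330],None,fx=5,fy=5,interpolation=cv2.INTER_CUBIC)[:600*1])
from h import *
q=np.load('last.npz'); s=arm.read_state()['ee_pos']
for dz in (-.0332,-.0802,-.066):
  for off in (0,.002): print(dz,off,wproj(q['T'],q['K'],s+[off,0,dz]))
E
```

```text
16.85 [0.4575 0.0031 0.1596] [-1.209  1.21   1.21 ] [ 0.01  0.02 -0.36  1.19 -0.    0.01]
-0.0332 0 [252.47692635 236.82399593]
-0.0332 0.002 [252.47988682 240.00331363]
-0.0802 0 [252.92670807 209.24916954]
-0.0802 0.002 [252.92661438 211.87846739]
-0.066 0 [252.8108892  216.30566415]
-0.066 0.002 [252.81141322 219.08540251]
```

View pics/m_c.png

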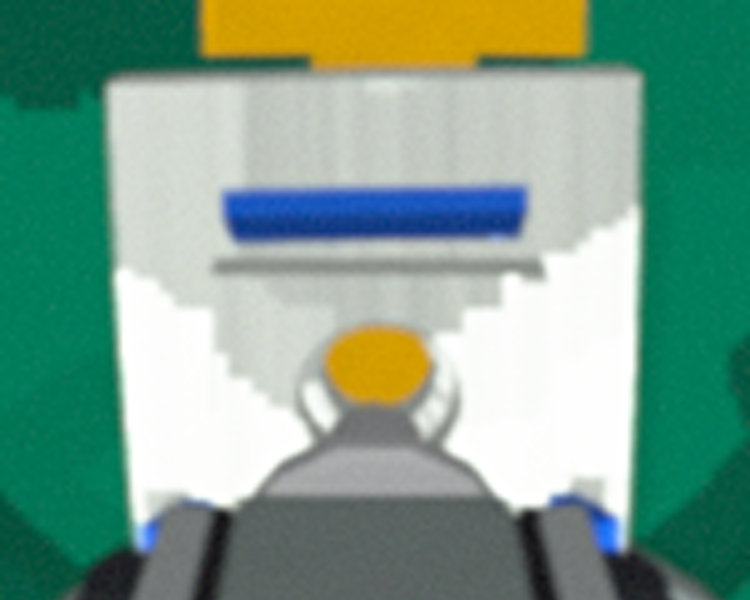

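```bash
python3 p.py 255.3,202.7,.06 255,210.4,.0794 248.8,211,.0794 261.4,211,.0794  255,219,.1264; echo; python3 - <<'E'
from h import *
# pick picture: recompute front/back of handle
import numpy as np
from scipy.spatial.transform import Rotation as R
d=optics.camera('wrist');
T=np.eye(4);T[:3,:3]=R.from_rotvec([-0.284,1.552,0.282]).as_matrix();T[:3,3]=[.5227,-.2919,.0852]
M=T@d['T_tool_cam']
for p in [(254.5,268),(254.5,311.6)]:
    X=wonz(M,d['K'],p,.102); print(np.linalg.inv(T)@np.r_[X,1])
E
```

```text
255.3,202.7,.06 [0.4594 0.0049 0.06  ]
255,210.4,.0794 [0.4589 0.0046 0.0794]
248.8,211,.0794 [4.594e-01 2.000e-04 7.940e-02]
261.4,211,.0794 [0.4593 0.0092 0.0794]
255,219,.1264 [0.4472 0.0046 0.1264]

[-0.0168109   0.00845841  0.00121515  1.        ]
[-0.01678148 -0.01445825  0.00124731  1.        ]
```

Emit:
apply_moves:
  rows:
    - [[1,-0.3,0,-0.6,0],[1,0,0,-0.6,0],[1,0,0,-0.6,0],[1,0,0,0,0]]

```text
time_s: 17.35
ee_pos: [0.4541, 0.0036, 0.1413]
ee_rot: [-1.209, 1.21, 1.211]
wrist_force: [-0.3, -0.8, -1.8]
opening: 0.346
```

```bash
python3 look.py n_w;  python3 - <<'E'
import cv2
im=cv2.imread('pics/n_w.png');cv2.imwrite('pics/n_c.png',cv2.resize(im[130:270,180:330],None,fx=5,fy=5,interpolation=cv2.INTER_CUBIC)[:600*1])
E
```

```text
17.35 [0.4541 0.0036 0.1413] [-1.209  1.21   1.211] [ 0.01  0.02 -0.4   1.15  0.    0.01]
```

View pics/n_c.png

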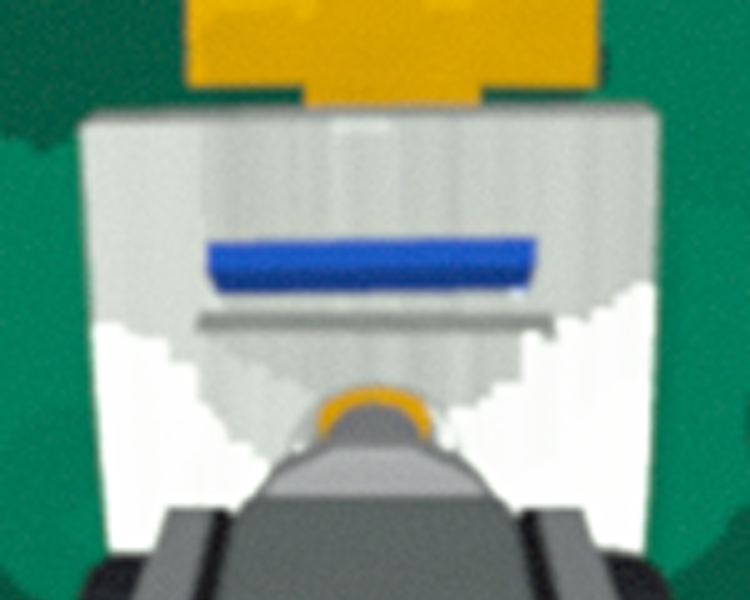

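Emit:
apply_moves:
  rows:
    - [[1,0.1,0,-0.5,0],[1,0,0,-0.5,0],[1,0,0,0,0]]

```text
time_s: 17.7
ee_pos: [0.4553, 0.0036, 0.1315]
ee_rot: [-1.21, 1.21, 1.211]
wrist_force: [-1.3, -0.4, -1.9]
opening: 0.348
```

Emit:
apply_moves:
  rows:
    - [[1,0,0,-0.5,0],[1,0,0,-0.5,0],[1,0,0,0,0]]

```text
time_s: 18.0
ee_pos: [0.4553, 0.0036, 0.1215]
ee_rot: [-1.21, 1.209, 1.211]
wrist_force: [0.4, 0.8, -2.2]
opening: 0.343
```

Emit:
apply_moves:
  rows:
    - [[1,0,0,-0.5,0],[1,0,0,-0.5,0],[1,0,0,-0.4,0],[1,0,0,0,0]]

```text
time_s: 18.4
ee_pos: [0.4554, 0.0036, 0.1075]
ee_rot: [-1.21, 1.209, 1.211]
wrist_force: [0.5, -0.7, -2.3]
opening: 0.346
```

Emit:
apply_moves:
  rows:
    - [[1,0,0,-0.3,0],[1,0,0,-0.1,0],[1,0,0,0,0]]

```text
time_s: 18.7
ee_pos: [0.4556, 0.0036, 0.1042]
ee_rot: [-1.21, 1.209, 1.21]
wrist_force: [-0.4, -0.8, -1.4]
opening: 0.351
```

Emit:
apply_moves:
  rows:
    - [[1,0,0,-0.2,0],[1,0,0,-0.1,0],[1,0,0,0,0]]

```text
time_s: 19.0
ee_pos: [0.456, 0.0036, 0.1032]
ee_rot: [-1.211, 1.207, 1.209]
wrist_force: [-5.2, -0.4, 13.4]
opening: 0.35
```

Emit:
apply_moves:
  rows:
    - [[0,0,0,0.1,0],[0,0,0,0,0],[0,0,0,0,0],[0,0,0,4.0,0],[0,0,0,5.0,0]]

```text
time_s: 19.5
ee_pos: [0.454, 0.0036, 0.191]
ee_rot: [-1.208, 1.213, 1.214]
wrist_force: [1.3, 0.4, -0.0]
opening: 0.998
```

Emit:
apply_moves:
  rows:
    - [[0,1.0,2.4,0,0],[0,1.5,2.5,0,0],[0,1.5,2.5,0,0],[0,1.5,2.5,0,0],[0,0,0,0,0]]

```text
time_s: 20.0
ee_pos: [0.5122, 0.1049, 0.1916]
ee_rot: [-1.212, 1.207, 1.212]
wrist_force: [-0.0, -0.3, -0.2]
opening: 0.994
```

```bash
python3 look.py o_w post0:.15; python3 - <<'E'
from h import *
d=optics.camera('scene');crop('o_s',d['img'],170,150,170,120,4)
d=optics.camera('top');save('o_t',d['img'])
E
```

```text
20.0 [0.5122 0.1049 0.1916] [-1.212  1.207  1.212] [ 0.2   0.13 -0.17  1.27  0.    0.2 ]
post0 [247.8 209.5] 0.74 [0.4993 0.1022 0.15  ]
```

View pics/o_w.png

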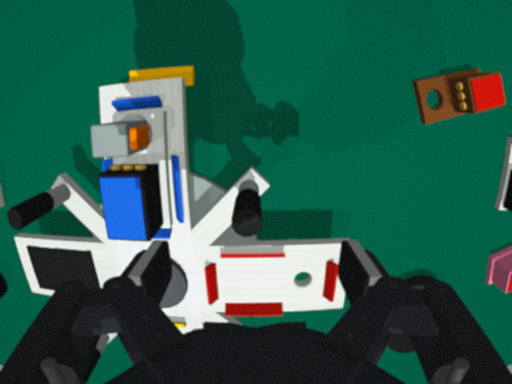

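View pics/o_s.png

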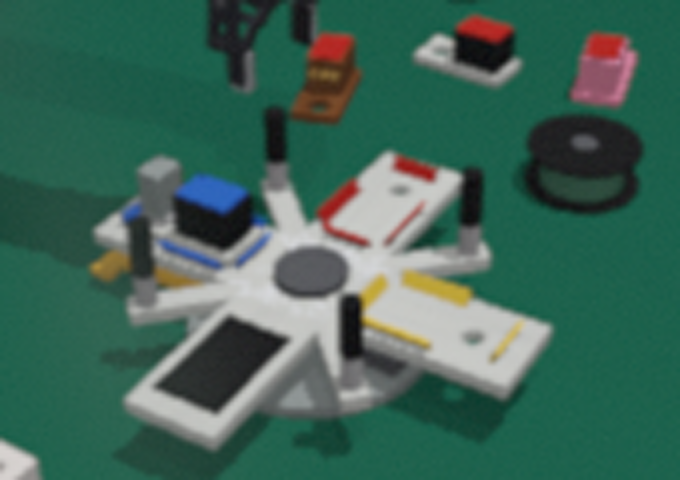

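View pics/o_t.png

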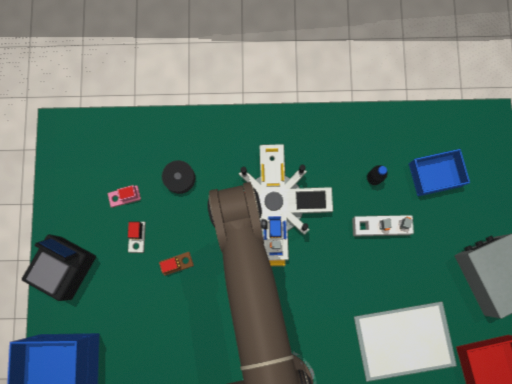

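Emit:
apply_moves:
  rows:
    - [[0,0,-0.2,-3.0,0],[0,0,0,-3.3,0],[1,0,0,0,0],[1,0,0,0,0],[1,0,0,0,0]]
  force: 40

```text
time_s: 20.7
ee_pos: [0.5115, 0.1004, 0.1312]
ee_rot: [-1.21, 1.207, 1.208]
wrist_force: [0.3, 0.7, -0.8]
opening: 0.516
```

Emit:
apply_moves:
  rows:
    - [[1,0,0,0,0],[1,-0.6,-0.7,0,0],[1,-1.0,-1.2,0,0],[1,-0.9,-1.4,0,0]]

```text
time_s: 21.1
ee_pos: [0.486, 0.0701, 0.1311]
ee_rot: [-1.209, 1.2, 1.214]
wrist_force: [1.2, 9.9, 3.0]
opening: 0.194
```

```bash
python3 -c "
from station import arm
s=arm.read_state();print(s['ee_pos'],s['wrist_force'],s['opening'])
import numpy as np
c=np.array([.6083,.006]);v=s['ee_pos'][:2]-c;print(np.degrees(np.arctan2(v[1],v[0])),np.hypot(*v))"
```

```text
[0.48595851 0.07006429 0.13110647] [1.16837685 9.88983463 3.04342876] 0.1941939446949326
152.36113534123157 0.1381002252574802
```

Emit:
apply_moves:
  rows:
    - [[1,-0.7,-1.58,0,0],[1,-0.49,-1.66,0,0],[1,-0.28,-1.69,0,0],[1,-0.07,-1.73,0,0],[1,0.16,-1.72,0,0]]

```text
time_s: 21.6
ee_pos: [0.4699, -0.0155, 0.1306]
ee_rot: [-1.209, 1.207, 1.214]
wrist_force: [-8.4, 4.2, 9.1]
opening: 0.197
```

Emit:
apply_moves:
  rows:
    - [[1,0.37,-1.67,0,0],[1,0.58,-1.63,0,0],[1,0.77,-1.52,0,0],[1,0.97,-1.44,0,0],[1,1.1,-1.2,0,0]]

```text
time_s: 22.1
ee_pos: [0.5109, -0.0914, 0.1304]
ee_rot: [-1.21, 1.206, 1.209]
wrist_force: [-7.2, 7.0, 7.2]
opening: 0.198
```

Emit:
apply_moves:
  rows:
    - [[1,0,0,0,0],[0,0,0,0,0],[0,0,0,0,0],[0,0,0,2.5,0],[0,0,0,4.5,0]]

```text
time_s: 22.6
ee_pos: [0.5079, -0.0904, 0.1968]
ee_rot: [-1.206, 1.213, 1.216]
wrist_force: [1.5, -1.1, 1.0]
opening: 0.863
```

```bash
python3 look.py q_w; python3 - <<'E'
from h import *
d=optics.camera('top');save('q_t',d['img']); crop('q_r',d['img'],95,140,115,145,4)
E
```

```text
22.6 [ 0.5079 -0.0904  0.1968] [-1.206  1.213  1.216] [-0.18  0.12 -0.17  1.29 -0.   -0.18]
```

View pics/q_t.png

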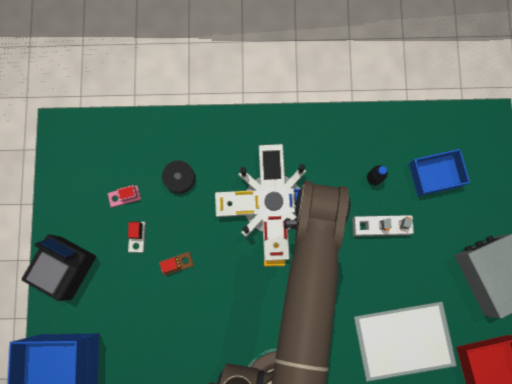

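View pics/q_r.png

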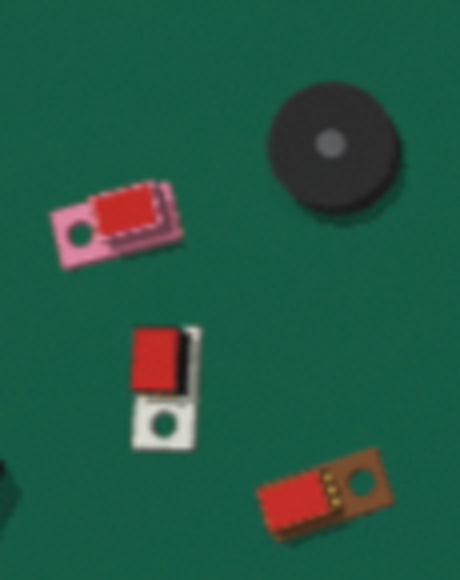

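Emit:
apply_moves:
  rows:
    - [[0,0,4.0,0.5,0],[0,0.1,4.0,0,0],[0,0.1,4.0,0,0],[0,0.1,4.0,0,0],[0,0.1,4.0,0,0]]

```text
time_s: 23.2
ee_pos: [0.5136, 0.1108, 0.2041]
ee_rot: [-1.21, 1.209, 1.21]
wrist_force: [0.6, -1.0, -0.2]
opening: 0.998
```

Emit:
apply_moves:
  rows:
    - [[0,0.1,4.0,0,0],[0,0.1,4.0,0,0],[0,0.1,4.0,0,0],[0,0.1,4.0,0,0],[0,0.1,4.0,0,0]]

```text
time_s: 23.7
ee_pos: [0.5186, 0.311, 0.2039]
ee_rot: [-1.211, 1.208, 1.21]
wrist_force: [1.4, -0.4, -0.3]
opening: 1.002
```

Emit:
apply_moves:
  rows:
    - [[0,0,4.2,0,0],[0,0,4.2,0,0],[0,0,4.2,0,0],[0,0,4.2,0,0],[0,0,0,0,0]]

```text
time_s: 24.2
ee_pos: [0.5177, 0.4819, 0.2017]
ee_rot: [-1.213, 1.208, 1.215]
wrist_force: [0.9, -0.1, -1.0]
opening: 1.0
```

```bash
python3 look.py r_w red_module:.03 red_hole:.01
```

```text
24.2 [0.5177 0.4819 0.2017] [-1.213  1.208  1.215] [0.75 0.49 0.34 1.42 0.   0.74]
red_module [273.2 290.4] 0.94 [0.6527 0.5062 0.03  ]
red_module [137.9  69.2] 0.7 [0.4027 0.3637 0.03  ]
red_module [251.4 181.4] 0.68 [0.5205 0.4799 0.03  ]
red_hole [252.6 133. ] 0.97 [0.4731 0.4807 0.01  ]
red_hole [100.9  91.1] 0.96 [0.4198 0.3084 0.01  ]
red_hole [313.5 273.1] 0.78 [0.6416 0.5571 0.01  ]
```

View pics/r_w.png

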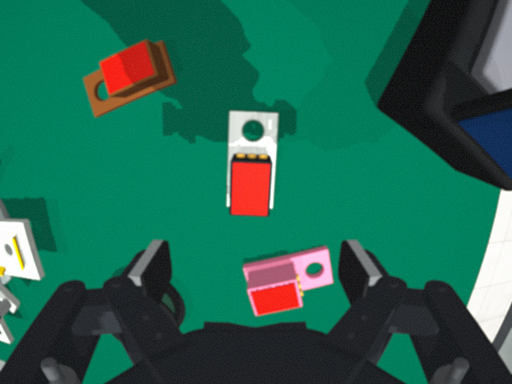

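```bash
python3 p.py 231,159,.05 271,159,.05 230,214,.05 270,215,.05 252.5,130,.01 229,111,.01 280,112,.01
```

```text
231,159,.05 [0.4941 0.461  0.05  ]
271,159,.05 [0.4939 0.4982 0.05  ]
230,214,.05 [0.5486 0.4593 0.05  ]
270,215,.05 [0.5493 0.4985 0.05  ]
252.5,130,.01 [0.4699 0.4806 0.01  ]
229,111,.01 [0.4499 0.456  0.01  ]
280,112,.01 [0.4505 0.5091 0.01  ]
```

Emit:
apply_moves:
  rows:
    - [[0,0.2,-0.2,-4.0,-0.02],[0,0,0,-4.0,0],[0,0,0,-4.0,0],[0,0,0,-4.3,0],[0,0,0,0,0]]
  force: 40

```text
time_s: 24.85
ee_pos: [0.518, 0.4706, 0.0351]
ee_rot: [-1.196, 1.23, 1.196]
wrist_force: [-0.9, -1.0, -0.9]
opening: 1.003
```

Emit:
apply_moves:
  rows:
    - [[1,0,0,0,0],[1,0,0,0,0],[1,0,0,0,0],[1,0,0,0,0]]

```text
time_s: 25.25
ee_pos: [0.5224, 0.4766, 0.0449]
ee_rot: [-1.194, 1.212, 1.194]
wrist_force: [-0.6, 0.3, 7.8]
opening: 0.458
```

```bash
python3 look.py s_w; python3 p.py 255,143,.01
```

```text
25.25 [0.5224 0.4766 0.0449] [-1.194  1.212  1.194] [0.74 0.53 0.05 1.09 0.   0.76]
255,143,.01 [0.4703 0.4791 0.01  ]
```

View pics/s_w.png

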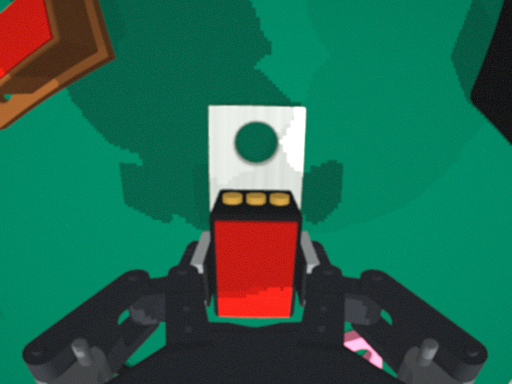

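Emit:
apply_moves:
  rows:
    - [[1,0,0,3.0,0],[1,0,0,4.0,0],[1,0,0,4.0,0.015],[1,0,0,4.0,0],[1,0,-2.0,2.0,0]]

```text
time_s: 25.8
ee_pos: [0.5212, 0.4573, 0.2157]
ee_rot: [-1.207, 1.204, 1.207]
wrist_force: [1.9, -0.2, -2.3]
opening: 0.461
```

Emit:
apply_moves:
  rows:
    - [[1,-0.1,-4.0,0,0],[1,-0.1,-4.0,0,0],[1,-0.1,-4.0,0,0],[1,-0.1,-4.0,0,0],[1,-0.1,-4.0,0,0]]

```text
time_s: 26.3
ee_pos: [0.515, 0.2527, 0.2111]
ee_rot: [-1.207, 1.212, 1.206]
wrist_force: [0.6, -0.1, -3.4]
opening: 0.459
```

Emit:
apply_moves:
  rows:
    - [[1,-0.1,-4.0,0,0],[1,-0.1,-4.0,0,0],[1,-0.1,-4.0,0,0],[1,-0.1,-4.0,0,0],[1,0,-4.0,0,0]]

```text
time_s: 26.8
ee_pos: [0.5106, 0.053, 0.2113]
ee_rot: [-1.207, 1.211, 1.206]
wrist_force: [0.9, 0.4, -3.3]
opening: 0.46
```

Emit:
apply_moves:
  rows:
    - [[1,0,-4.0,0,0],[1,0,-1.2,-2.0,0],[1,0,0,-4.0,0],[1,0,0,-2.5,0],[1,0,0,0,0]]

```text
time_s: 27.3
ee_pos: [0.5084, 0.0024, 0.1226]
ee_rot: [-1.203, 1.217, 1.211]
wrist_force: [-0.3, -0.9, -2.6]
opening: 0.462
```

```bash
python3 look.py t_w
```

```text
27.3 [0.5084 0.0024 0.1226] [-1.203  1.217  1.211] [ 0.    0.13 -0.32  1.13 -0.    0.01]
```

View pics/t_w.png

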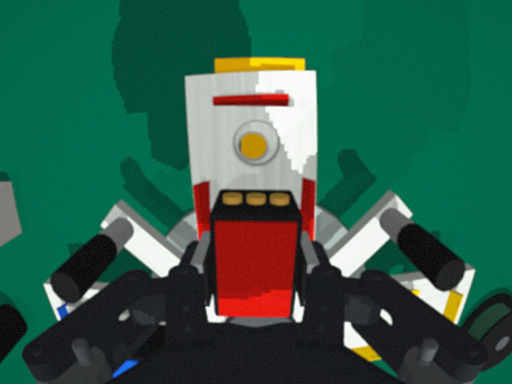

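```bash
python3 p.py 253,146,.06 256.5,142.5,.0877 187,77,.06 316,73,.06
```

```text
253,146,.06 [0.4609 0.0028 0.06  ]
256.5,142.5,.0877 [0.4557 0.0048 0.0877]
187,77,.06 [ 0.4166 -0.0378  0.06  ]
316,73,.06 [0.4145 0.0418 0.06  ]
```

Emit:
apply_moves:
  rows:
    - [[1,0.2,-0.1,-0.8,0],[1,0,0,0,0],[1,0,0,0,0]]

```text
time_s: 27.65
ee_pos: [0.5145, 0.0023, 0.1193]
ee_rot: [-1.207, 1.21, 1.205]
wrist_force: [0.1, 0.4, -3.5]
opening: 0.459
```

```bash
python3 look.py u_w; python3 - <<'E'
import cv2
im=cv2.imread('pics/u_w.png');cv2.imwrite('pics/u_c.png',cv2.resize(im[40:220,180:330],None,fx=4,fy=4,interpolation=cv2.INTER_CUBIC)[:600*1])
E
```

```text
27.65 [0.5145 0.0023 0.1193] [-1.207  1.21   1.205] [ 0.    0.14 -0.32  1.11 -0.    0.01]
```

View pics/u_c.png

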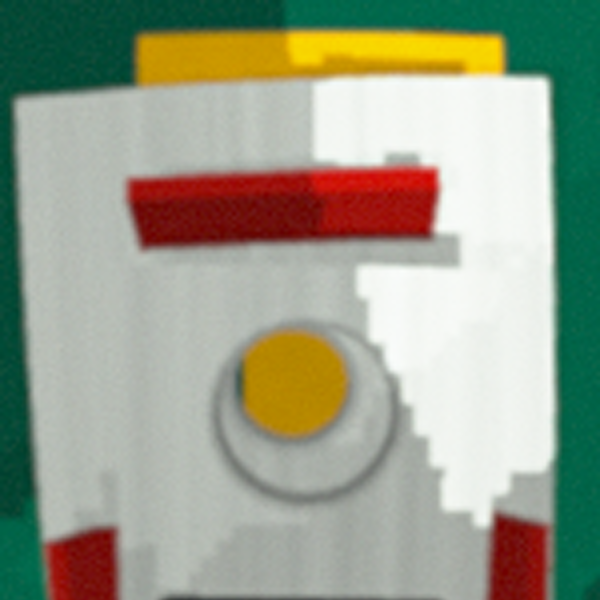

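```bash
python3 p.py 253.2,135.6,.06 256.6,142.3,.0844; python3 - <<'E'
from h import *
d=optics.camera('top');crop('u_t',d['img'],205,135,140,140,5)
E
```

```text
253.2,135.6,.06 [0.4607 0.0028 0.06  ]
256.6,142.3,.0844 [0.4619 0.0047 0.0844]
```

View pics/u_t.png

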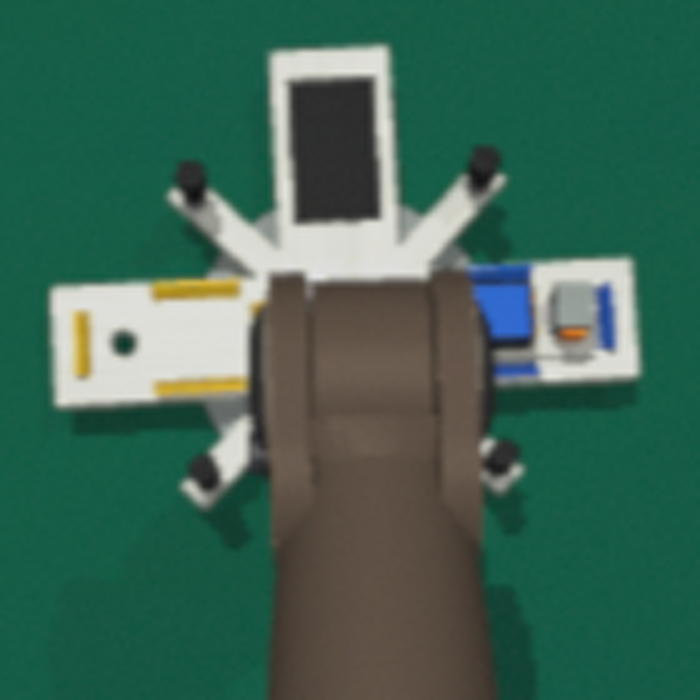

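Emit:
apply_moves:
  rows:
    - [[1,-0.1,-0.1,-0.8,0.02],[1,0,0,-0.5,0],[1,0,0,0,0]]

```text
time_s: 28.05
ee_pos: [0.5128, 0.0013, 0.105]
ee_rot: [-1.221, 1.201, 1.221]
wrist_force: [0.4, 1.1, -2.4]
opening: 0.464
```

```bash
python3 - <<'E'
from h import *
d=optics.camera('top')
c=lambda x,y:(205+(x+.5)/5-.5,135+(y+.5)/5-.5)
for q in [(123,343),(484,161),(190,178)]: print(onz(d,c(*q),.06 if q[0]==123 else .15))
a=[onz(d,c(*q),.06) for q in [(270,50),(388,46),(53,290),(57,406),(633,260),(640,376)]]
print(np.round(a,4)); 
for i in (0,2,4):
    v=a[i+1]-a[i]; print(np.degrees(np.arctan2(v[1],v[0]))%90)
E
python3 look.py v_w
```

```text
[0.60298675 0.15549509 0.06      ]
[ 0.7034622  -0.08331974  0.15      ]
[0.69577265 0.10527931 0.15      ]
[[ 0.8037  0.0537  0.06  ]
 [ 0.805  -0.0269  0.06  ]
 [ 0.6399  0.2025  0.06  ]
 [ 0.5611  0.2     0.06  ]
 [ 0.6535 -0.1884  0.06  ]
 [ 0.5747 -0.1902  0.06  ]]
0.9091550658432226
1.840759763192608
1.2871979402287934
28.1 [0.5128 0.0013 0.105 ] [-1.221  1.201  1.221] [ 0.    0.15 -0.35  1.08  0.   -0.01]
```

Emit:
apply_moves:
  rows:
    - [[1,0,0,-0.2,0],[1,0,0,-0.1,0],[1,0,0,0,0]]

```text
time_s: 28.45
ee_pos: [0.5127, 0.0013, 0.1047]
ee_rot: [-1.222, 1.2, 1.22]
wrist_force: [-8.8, 0.5, 17.0]
opening: 0.456
```

Emit:
apply_moves:
  rows:
    - [[1,0,0,0.2,0],[1,0,0.2,0,-0.015],[1,0,0.2,0,-0.015],[1,0,0,0,0]]

```text
time_s: 28.85
ee_pos: [0.5131, 0.0052, 0.1048]
ee_rot: [-1.199, 1.216, 1.197]
wrist_force: [-2.3, -0.1, 4.6]
opening: 0.456
```

Emit:
apply_moves:
  rows:
    - [[0,0,0,0.2,0],[0,0,0,0.2,0],[0,0,0,0,0],[0,0,0,4.0,0],[0,0,0,5.0,0]]

```text
time_s: 29.35
ee_pos: [0.5112, 0.0052, 0.1969]
ee_rot: [-1.196, 1.22, 1.203]
wrist_force: [1.1, 0.1, 0.6]
opening: 0.994
```

```bash
python3 look.py w_w; python3 - <<'E'
import cv2
im=cv2.imread('pics/w_w.png');cv2.imwrite('pics/w_c.png',cv2.resize(im[60:260,180:330],None,fx=3,fy=3,interpolation=cv2.INTER_CUBIC)[:600*1])
from h import *
d=optics.camera('top');crop('w_t',d['img'],205,135,140,140,5)
E
```

```text
29.35 [0.5112 0.0052 0.1969] [-1.196  1.22   1.203] [ 0.01  0.11 -0.18  1.29  0.    0.02]
```

View pics/w_c.png

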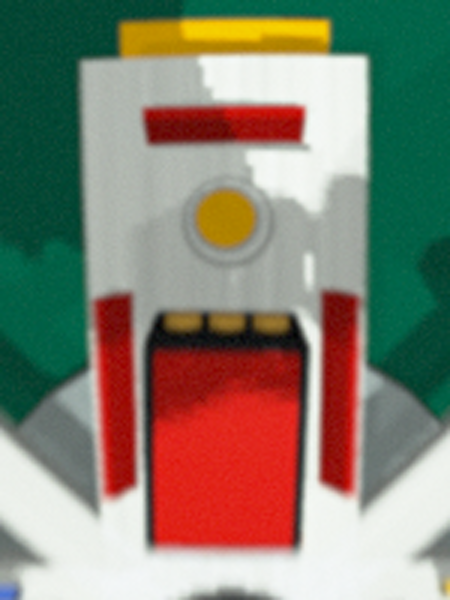

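View pics/w_t.png

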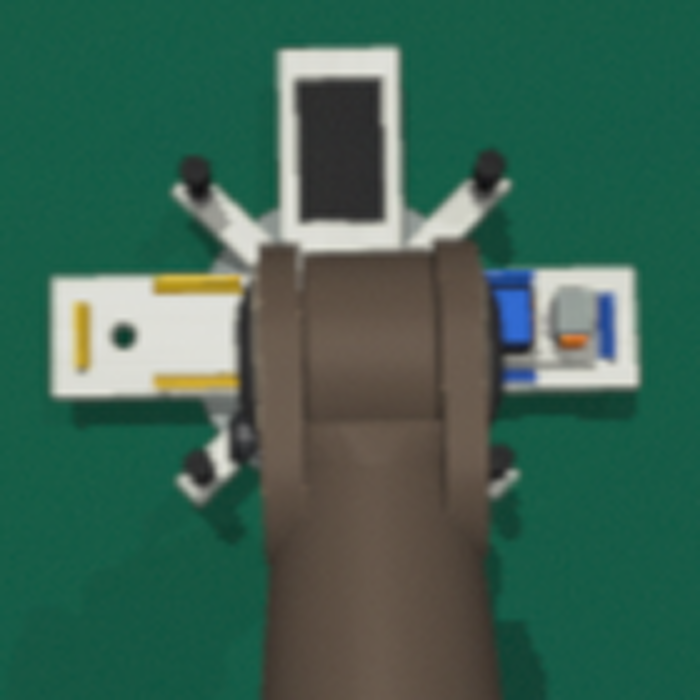

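```bash
python3 p.py 255.3,132.7,.06 255.3,133.3,.07
```

```text
255.3,132.7,.06 [0.4613 0.0077 0.06  ]
255.3,133.3,.07 [0.461  0.0077 0.07  ]
```

Emit:
apply_moves:
  rows:
    - [[0,0.1,-2.0,1.0,-0.141],[0,0.1,-3.3,1.0,-0.141],[0,0.1,-3.5,0,-0.141],[0,0.1,-3.5,0,-0.141],[0,0.1,-3.5,0,-0.141]]

```text
time_s: 29.95
ee_pos: [0.5178, -0.1541, 0.2181]
ee_rot: [-0.661, 1.468, 0.661]
wrist_force: [0.1, 0.2, 1.0]
opening: 1.001
```

Emit:
apply_moves:
  rows:
    - [[0,0.1,-3.5,0,-0.141],[0,0.1,-3.5,0,-0.141],[0,0.1,-3.5,0,-0.141],[0,0.1,-3.5,0,-0.141],[0,0.1,-3.5,0,-0.141]]

```text
time_s: 30.45
ee_pos: [0.5227, -0.3293, 0.2179]
ee_rot: [-0.11, 1.568, 0.111]
wrist_force: [0.4, -0.0, -0.3]
opening: 1.0
```

Emit:
apply_moves:
  rows:
    - [[0,0,-2.4,0,-0.141],[0,0,0,0,0],[0,0,0,0,0]]

```text
time_s: 30.75
ee_pos: [0.5226, -0.352, 0.2176]
ee_rot: [-0.004, 1.572, 0.006]
wrist_force: [0.3, 0.3, 0.6]
opening: 1.002
```

```bash
python3 look.py x_w; python3 - <<'E'
import cv2
im=cv2.imread('pics/x_w.png');cv2.imwrite('pics/x_c.png',cv2.resize(im[130:250,195:315],None,fx=5,fy=5,interpolation=cv2.INTER_CUBIC)[:600*1])
E
```

```text
30.75 [ 0.5226 -0.352   0.2176] [-0.004  1.572  0.006] [-0.59  0.33  0.14  1.38  0.    0.97]
```

View pics/x_c.png

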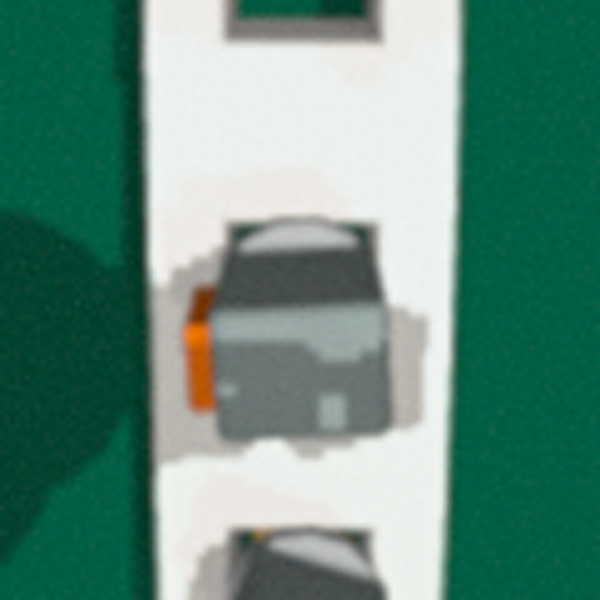

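```bash
python3 p.py $(python3 -c "
for x,y in [(214,312),(384,303),(389,434),(219,438)]: print(f'{195+x/5-.4:.1f},{130+y/5-.4:.1f},.102')")
```

```text
237.4,192.0,.102 [ 0.5091 -0.3482  0.102 ]
271.4,190.2,.102 [ 0.5373 -0.3464  0.102 ]
272.4,216.4,.102 [ 0.5388 -0.3696  0.102 ]
238.4,217.2,.102 [ 0.5098 -0.3705  0.102 ]
```

Emit:
apply_moves:
  rows:
    - [[0,0.1,-0.65,-4.0,0.045],[0,0,0,-4.0,0],[0,0,0,-3.3,0],[0,0,0,-2.0,0],[0,0,0,0,0]]
  force: 40

```text
time_s: 31.3
ee_pos: [0.5222, -0.3557, 0.082]
ee_rot: [-0.039, 1.575, 0.045]
wrist_force: [-0.2, -1.0, 0.1]
opening: 1.002
```

Emit:
apply_moves:
  rows:
    - [[0,0,0,0,0],[1,0,0,0,0],[1,0,0,0,0],[1,0,0,0,0],[1,0,0,0,0]]

```text
time_s: 31.8
ee_pos: [0.5247, -0.3586, 0.0866]
ee_rot: [-0.041, 1.568, 0.039]
wrist_force: [-1.0, -0.1, 2.3]
opening: 0.346
```

Emit:
apply_moves:
  rows:
    - [[1,0,0,0,0],[1,0,0,0,0]]

```text
time_s: 32.0
ee_pos: [0.5248, -0.3587, 0.0866]
ee_rot: [-0.041, 1.568, 0.039]
wrist_force: [1.2, 0.5, 5.2]
opening: 0.342
```

```bash
python3 look.py y_w; python3 - <<'E'
import cv2
im=cv2.imread('pics/y_w.png');cv2.imwrite('pics/y_c.png',cv2.resize(im[210:330,195:315],None,fx=5,fy=5,interpolation=cv2.INTER_CUBIC)[:600*1])
E
```

```text
32.0 [ 0.5248 -0.3587  0.0866] [-0.041  1.568  0.039] [-0.6   0.38 -0.09  1.11  0.    0.92]
```

View pics/y_c.png

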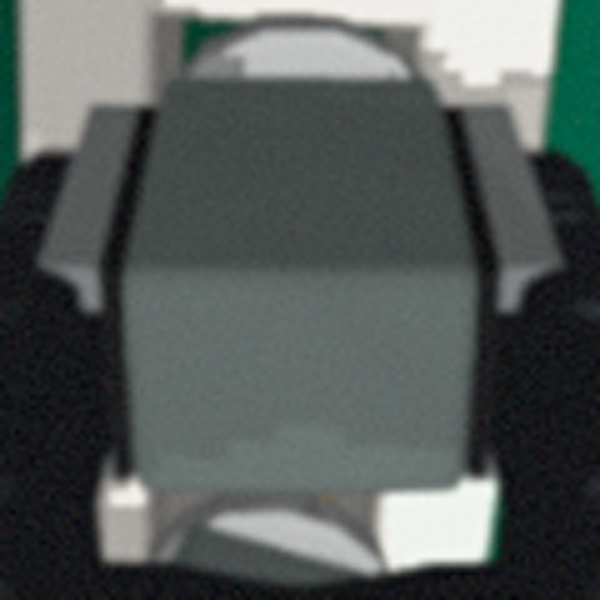

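Emit:
apply_moves:
  rows:
    - [[1,0,0,2.5,0],[1,0,0,3.5,0],[1,0,0,4.0,0],[1,-0.7,2.5,4.0,0.14],[1,-1.0,3.3,2.0,0.14]]

```text
time_s: 32.55
ee_pos: [0.5073, -0.3011, 0.2481]
ee_rot: [-0.264, 1.552, 0.261]
wrist_force: [0.8, 0.2, -0.8]
opening: 0.349
```

Emit:
apply_moves:
  rows:
    - [[1,-1.0,3.5,0,0.14],[1,-1.0,3.5,0,0.14],[1,-1.0,3.5,0,0.14],[1,-1.0,3.5,0,0.14],[1,-1.0,3.5,0,0.14]]

```text
time_s: 33.05
ee_pos: [0.4558, -0.124, 0.2449]
ee_rot: [-0.807, 1.416, 0.808]
wrist_force: [0.2, 0.4, -2.3]
opening: 0.349
```

Emit:
apply_moves:
  rows:
    - [[1,0,3.5,0,0.14],[1,0,3.5,0,0.14],[1,0,3.5,0,0.14],[1,0,2.7,0,0.12],[1,0,0,0,0]]

```text
time_s: 33.55
ee_pos: [0.4563, 0.0092, 0.245]
ee_rot: [-1.213, 1.206, 1.215]
wrist_force: [-0.1, -0.6, -1.8]
opening: 0.346
```

Emit:
apply_moves:
  rows:
    - [[1,0,0,-4.0,0],[1,0,0,-3.0,0],[1,0,0,-1.6,0],[1,0,0,0,0]]

```text
time_s: 33.95
ee_pos: [0.4549, 0.0061, 0.1566]
ee_rot: [-1.206, 1.214, 1.212]
wrist_force: [-0.3, -0.9, -1.4]
opening: 0.348
```

```bash
python3 look.py z_w; python3 - <<'E'
import cv2
im=cv2.imread('pics/z_w.png');cv2.imwrite('pics/z_c.png',cv2.resize(im[130:270,180:330],None,fx=5,fy=5,interpolation=cv2.INTER_CUBIC)[:600*1])
E
```

```text
33.95 [0.4549 0.0061 0.1566] [-1.206  1.214  1.212] [ 0.01  0.02 -0.37  1.19 -0.    0.01]
```

View pics/z_c.png

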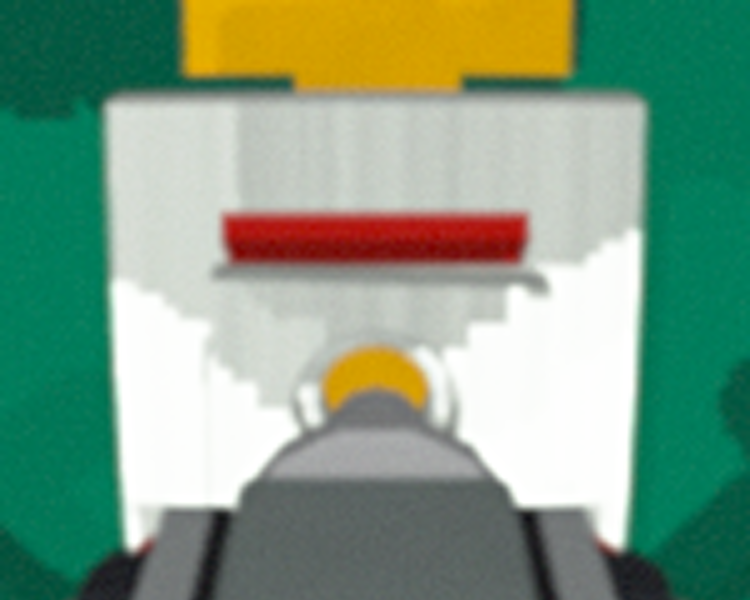

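Emit:
apply_moves:
  rows:
    - [[1,0.1,0,-0.6,0],[1,0,0,-0.6,0],[1,0,0,0,0]]

```text
time_s: 34.3
ee_pos: [0.4578, 0.0066, 0.1471]
ee_rot: [-1.209, 1.209, 1.209]
wrist_force: [-0.6, -0.3, -1.2]
opening: 0.349
```

```bash
python3 look.py z_w2; python3 - <<'E'
import cv2
im=cv2.imread('pics/z_w2.png');cv2.imwrite('pics/z_c2.png',cv2.resize(im[130:270,180:330],None,fx=5,fy=5,interpolation=cv2.INTER_CUBIC)[:600*1])
E
```

```text
34.3 [0.4578 0.0066 0.1471] [-1.209  1.209  1.209] [ 0.01  0.02 -0.39  1.16 -0.    0.01]
```

View pics/z_c2.png

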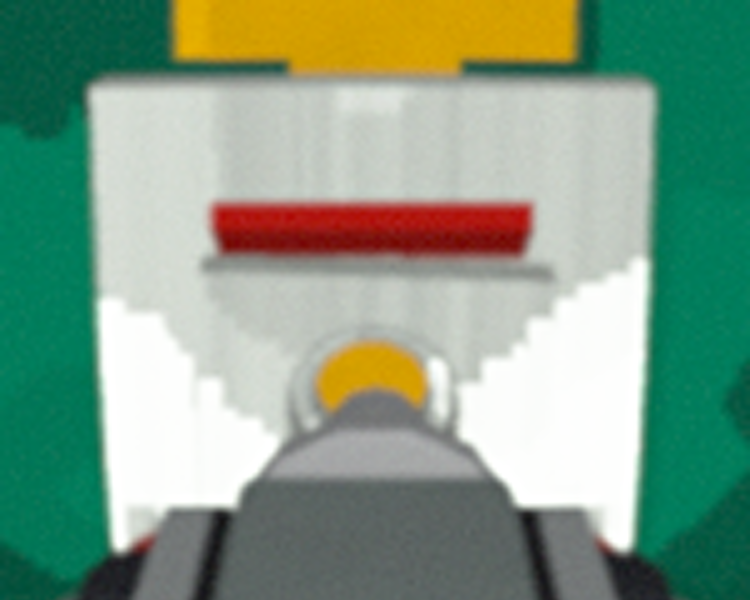

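Emit:
apply_moves:
  rows:
    - [[1,0,-0.05,-0.5,0],[1,0,0,-0.5,0],[1,0,0,-0.5,0],[1,0,0,0,0]]

```text
time_s: 34.75
ee_pos: [0.4573, 0.0062, 0.1314]
ee_rot: [-1.209, 1.21, 1.21]
wrist_force: [0.4, 0.2, -2.0]
opening: 0.345
```

Emit:
apply_moves:
  rows:
    - [[1,0,0,-0.5,0],[1,0,0,-0.5,0],[1,0,0,0,0]]

```text
time_s: 35.05
ee_pos: [0.4573, 0.0062, 0.1215]
ee_rot: [-1.209, 1.21, 1.21]
wrist_force: [0.1, 0.2, -1.3]
opening: 0.346
```

Emit:
apply_moves:
  rows:
    - [[1,0,0,-0.5,0],[1,0,0,-0.5,0],[1,0,0,-0.4,0],[1,0,0,0,0]]

```text
time_s: 35.45
ee_pos: [0.4574, 0.0062, 0.1076]
ee_rot: [-1.209, 1.21, 1.21]
wrist_force: [-0.5, -1.5, -2.7]
opening: 0.348
```

Emit:
apply_moves:
  rows:
    - [[1,0,0,-0.3,0],[1,0,0,0,0],[1,0,0,-0.2,0],[1,0,0,0,0]]

```text
time_s: 35.85
ee_pos: [0.4579, 0.0062, 0.1046]
ee_rot: [-1.21, 1.208, 1.209]
wrist_force: [-4.3, 0.3, 8.2]
opening: 0.349
```

Collar is down, at 0.1046 as computed. I release the pin and go to the next post.

Emit:
apply_moves:
  rows:
    - [[0,0,0,0.05,0],[0,0,0,0,0],[0,0,0,0,0],[0,0,0,4.0,0],[0,0,0,4.8,0]]

```text
time_s: 36.35
ee_pos: [0.4563, 0.0062, 0.1908]
ee_rot: [-1.207, 1.213, 1.213]
wrist_force: [1.0, 0.8, 0.6]
opening: 0.996
```

Emit:
apply_moves:
  rows:
    - [[0,1.3,2.4,0,0],[0,1.4,2.4,0,0],[0,1.4,2.4,0,0],[0,1.4,2.4,0,0],[0,0,0,0,0]]

```text
time_s: 36.85
ee_pos: [0.5142, 0.1045, 0.1912]
ee_rot: [-1.211, 1.207, 1.212]
wrist_force: [-0.3, -1.0, -0.4]
opening: 1.002
```

```bash
python3 look.py A_w; python3 - <<'E'
from h import *
d=optics.camera('scene');crop('A_s',d['img'],170,150,170,120,4)
E
```

```text
36.85 [0.5142 0.1045 0.1912] [-1.211  1.207  1.212] [ 0.2   0.13 -0.17  1.27  0.    0.2 ]
```

View pics/A_w.png

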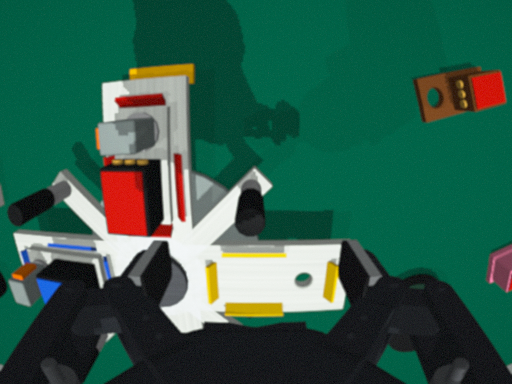

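View pics/A_s.png

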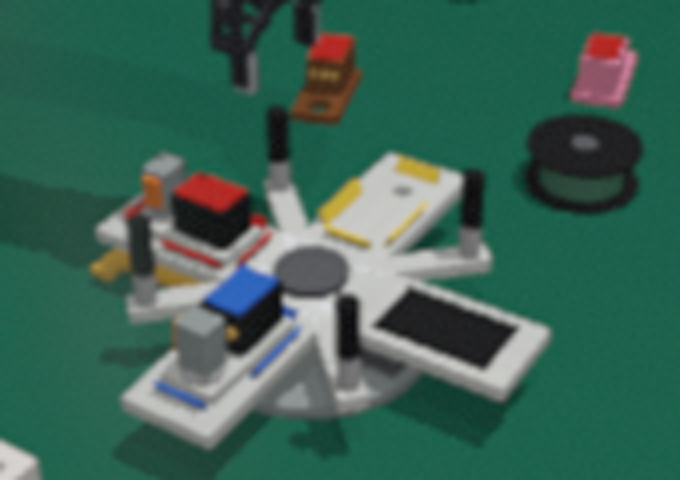

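Emit:
apply_moves:
  rows:
    - [[0,-0.1,-0.2,-3.0,0],[0,0,0,-3.2,0],[1,0,0,0,0],[1,0,0,0,0],[1,0,0,0,0]]
  force: 40

```text
time_s: 37.45
ee_pos: [0.5126, 0.0999, 0.1316]
ee_rot: [-1.21, 1.207, 1.207]
wrist_force: [-0.1, -1.2, -0.5]
opening: 0.516
```

Emit:
apply_moves:
  rows:
    - [[1,0,0,0,0],[1,-0.6,-0.7,0,0],[1,-1.0,-1.2,0,0],[1,-0.9,-1.4,0,0]]

```text
time_s: 37.85
ee_pos: [0.4864, 0.0702, 0.1316]
ee_rot: [-1.207, 1.201, 1.215]
wrist_force: [-5.9, 12.7, 7.7]
opening: 0.196
```

Emit:
apply_moves:
  rows:
    - [[1,-0.7,-1.58,0,0],[1,-0.49,-1.66,0,0],[1,-0.28,-1.69,0,0],[1,-0.07,-1.73,0,0],[1,0.16,-1.72,0,0]]

```text
time_s: 38.35
ee_pos: [0.4711, -0.0159, 0.1311]
ee_rot: [-1.208, 1.207, 1.213]
wrist_force: [-8.1, 3.8, 9.4]
opening: 0.202
```

Emit:
apply_moves:
  rows:
    - [[1,0.37,-1.67,0,0],[1,0.58,-1.63,0,0],[1,0.77,-1.52,0,0],[1,0.97,-1.44,0,0],[1,1.0,-1.1,0,0]]

```text
time_s: 38.85
ee_pos: [0.5115, -0.0911, 0.1309]
ee_rot: [-1.21, 1.207, 1.207]
wrist_force: [-0.1, 5.2, 6.6]
opening: 0.198
```

Emit:
apply_moves:
  rows:
    - [[1,0,0,0,0],[1,0,0,0,0]]

```text
time_s: 39.05
ee_pos: [0.5119, -0.0914, 0.1309]
ee_rot: [-1.211, 1.208, 1.205]
wrist_force: [0.8, -0.5, 5.4]
opening: 0.192
```

Emit:
apply_moves:
  rows:
    - [[0,0,0,0,0],[0,0,0,0,0],[0,0,0,0,0],[0,0,0,2.5,0],[0,0,0,4.0,0]]

```text
time_s: 39.55
ee_pos: [0.5081, -0.0898, 0.1927]
ee_rot: [-1.206, 1.213, 1.214]
wrist_force: [0.7, 1.4, 0.6]
opening: 0.994
```

Emit:
apply_moves:
  rows:
    - [[0,0,3.9,0,0],[0,0,3.9,0,0],[0,0,3.9,0,0],[0,0,3.9,0,0],[0,0,3.8,0,0]]

```text
time_s: 40.05
ee_pos: [0.5096, 0.1053, 0.1947]
ee_rot: [-1.21, 1.209, 1.209]
wrist_force: [0.8, 0.3, -0.7]
opening: 1.003
```

```bash
python3 look.py B_w; python3 - <<'E'
from h import *
d=optics.camera('top');save('B_t',d['img'])
E
```

```text
40.05 [0.5096 0.1053 0.1947] [-1.21   1.209  1.209] [ 0.2   0.12 -0.17  1.28 -0.    0.2 ]
```

View pics/B_w.png

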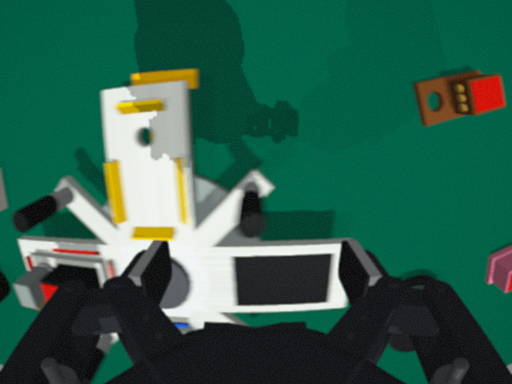

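View pics/B_t.png

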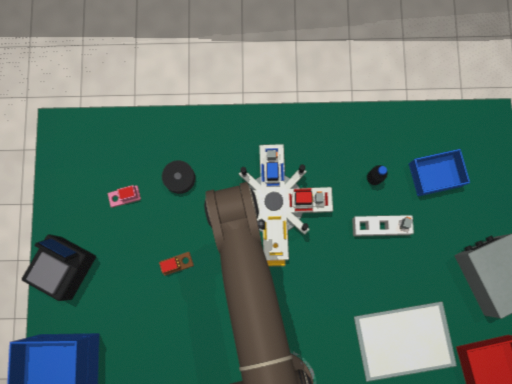

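Emit:
apply_moves:
  rows:
    - [[0,0.2,-0.2,-3.0,0],[0,0,0,-3.3,0],[1,0,0,0,0],[1,0,0,0,0],[1,0,0,0,0]]
  force: 40

```text
time_s: 40.65
ee_pos: [0.5128, 0.1016, 0.1335]
ee_rot: [-1.21, 1.208, 1.208]
wrist_force: [0.1, 0.1, 1.0]
opening: 0.516
```

Emit:
apply_moves:
  rows:
    - [[1,0,0,0,0],[1,-0.6,-0.7,0,0],[1,-1.0,-1.2,0,0],[1,-0.9,-1.4,0,0]]

```text
time_s: 41.05
ee_pos: [0.4873, 0.0709, 0.1335]
ee_rot: [-1.208, 1.201, 1.212]
wrist_force: [3.6, 9.1, 1.7]
opening: 0.199
```

Emit:
apply_moves:
  rows:
    - [[1,-0.7,-1.58,0,0],[1,-0.49,-1.66,0,0],[1,-0.28,-1.69,0,0],[1,-0.07,-1.73,0,0],[1,0.16,-1.72,0,0]]

```text
time_s: 41.55
ee_pos: [0.471, -0.0145, 0.133]
ee_rot: [-1.208, 1.207, 1.213]
wrist_force: [-12.9, 5.6, 10.3]
opening: 0.198
```

Emit:
apply_moves:
  rows:
    - [[1,0.37,-1.67,0,0],[1,0.58,-1.63,0,0],[1,0.77,-1.52,0,0],[1,0.97,-1.44,0,0],[1,0.8,-0.9,0,0]]

```text
time_s: 42.05
ee_pos: [0.5094, -0.088, 0.1329]
ee_rot: [-1.21, 1.208, 1.207]
wrist_force: [-3.3, 3.1, 8.5]
opening: 0.195
```

Emit:
apply_moves:
  rows:
    - [[1,0,0,0,0],[1,0,0,0,0]]

```text
time_s: 42.25
ee_pos: [0.5101, -0.0883, 0.1328]
ee_rot: [-1.211, 1.209, 1.204]
wrist_force: [2.1, -4.7, 5.5]
opening: 0.191
```

Emit:
apply_moves:
  rows:
    - [[0,0,0,0,0],[0,0,0,0,0],[0,0,0,0,0],[0,0,0,2.5,0],[0,0,0,4.0,0]]

```text
time_s: 42.75
ee_pos: [0.5061, -0.086, 0.1947]
ee_rot: [-1.206, 1.213, 1.215]
wrist_force: [1.0, -0.4, 0.6]
opening: 0.996
```

```bash
python3 look.py C_w; python3 - <<'E'
from h import *
d=optics.camera('top');crop('C_t',d['img'],205,135,140,140,5)
E
```

```text
42.75 [ 0.5061 -0.086   0.1947] [-1.206  1.213  1.215] [-0.17  0.12 -0.18  1.28  0.   -0.17]
```

View pics/C_t.png

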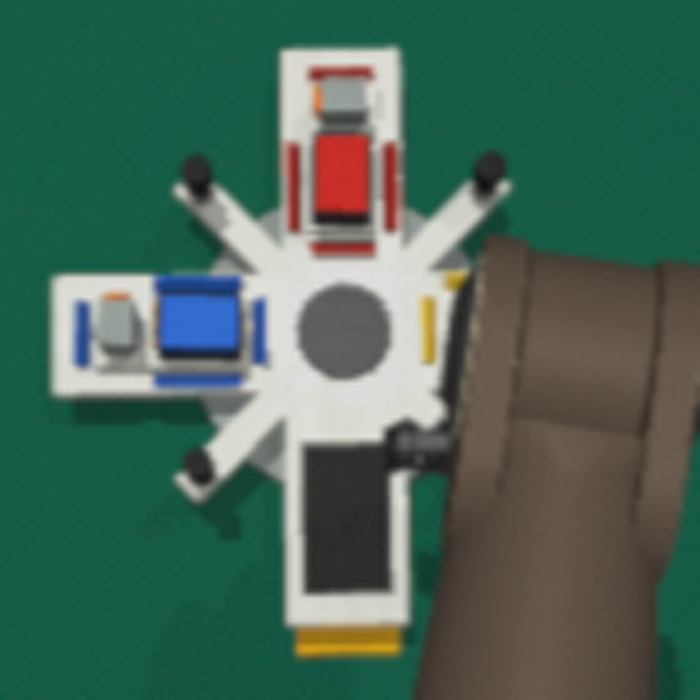

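Emit:
apply_moves:
  rows:
    - [[0,-1,-3,3.0,0],[0,-2,-4,3,0],[0,-3,-4,0,0],[0,-3,-4,0,0],[0,0,0,0,0]]

```text
time_s: 43.35
ee_pos: [0.4164, -0.2371, 0.2545]
ee_rot: [-1.205, 1.214, 1.205]
wrist_force: [-0.0, 0.3, -0.1]
opening: 1.003
```

Emit:
apply_moves:
  rows:
    - [[0,0,0,0,0],[0,0,0,0,0],[0,0,0,0,0],[0,0,0,0,0],[0,0,0,0,0]]

```text
time_s: 43.85
ee_pos: [0.42, -0.233, 0.2545]
ee_rot: [-1.211, 1.208, 1.211]
wrist_force: [0.7, 0.1, -0.2]
opening: 1.002
```

```bash
python3 - <<'E'
from h import *
d=optics.camera('scene');crop('D_s',d['img'],170,150,170,120,4)
d=optics.camera('top');crop('D_t',d['img'],205,135,140,140,4)
s=arm.read_state();print(s['time_s'],s['wrist_force'],s['ee_pos'])
E
```

```text
43.95 [-0.64597608 -1.4057955   0.42698775] [ 0.41980627 -0.23320404  0.25456788]
```

View pics/D_s.png

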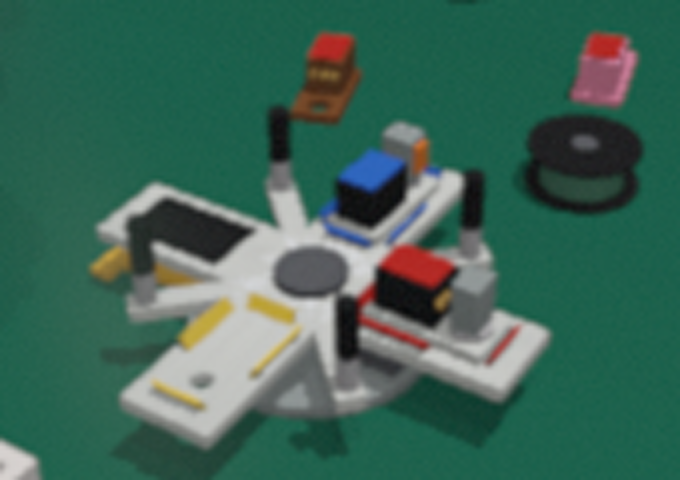

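View pics/D_t.png

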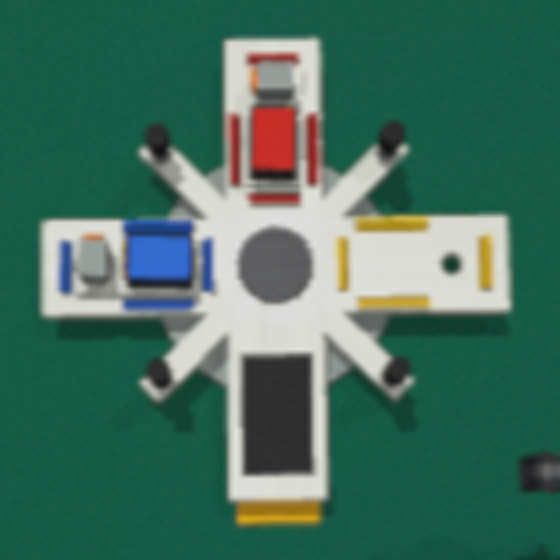

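```bash
python3 -c "
from station import arm
print(arm.close_job())"
```

```text
the job is handed in; nothing more can be done
None
```

The job is handed in at about 44 s. The blue module, then the red, are each laid and pinned in their nests. No yellow module showed in any view, so that nest stays empty. I turned the table on past it until the plain arm stood at the mark.

**Final checks:**
- **Table angle:** the last top view lies within about one enlarged pixel of the starting view.
- **Seating:** both modules lie flat between their guides. Each pin's collar met the plate at the height I had worked out.
- **Buttons:** both orange buttons were seen standing out again after release. The balls under the arms cannot be seen from any camera.
- **Bystanders:** the reel, the bottle and the brown and pink look-alikes were not touched, and the gripper ended clear of everything.

**Imperfect points:**
- **Red nest:** it first stopped about 0.03 rad past the detent. I straightened it with the module before pinning.
- **Blue nest:** by the wrist camera it stood about 2 mm (0.015 rad) off while I loaded it. I did not correct that.

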